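# Key and refit the shredding disc of the cheese shredder

### The arm

A 6-joint arm with a two-finger parallel gripper is mounted at the origin on the work surface. World frame = base frame: x ahead of the robot, y to its left, z up, the work surface at z = 0. Lengths are in mm, angles in rad, forces in N, time in s.
With the tool pointing down it reaches from about 350 to 975 mm from the base axis. Payload 7.1 kg.
Tool frame: the origin (TCP) lies on the centre line of the jaws, within the pads' length; the fingertips stand 8 mm ahead of it and the grasp point (between the pads) lies 11 mm behind it; x points along the fingers, z is the direction in which the jaws open and shut, and the axes are right-handed (so a half turn about x gives the same grasp; the last joint's range is limited). The gripper opens to 88 mm and grips with 3 to 60 N. Pads are 20 mm wide; open, the fingers measure 115 mm over their backs; the gripper's body (75 mm by 178 mm) begins 61 mm behind the grasp point.
Start: joints at [-1.333, 0.423, 1.63, -0, 1.089, -0.019], TCP at [158.761, -604.483, 230.675] pointing down, gripper open.
Joint ranges: [-3, 3], [-0.9, 2.11], [0.09, 2.58], [-1.31, 4.45], [0.11, 2.69], [-2.54, 2.54]. Speed limits (rad/s): [2.39, 2.39, 3.01, 3.14, 3.14, 3.14].

### API

Orientations are given as a rotation vector (axis times angle).
In Python, from workcell import status, get_image, camera_params, close_job gives the robot as it stands. The module is installed in compiled form; this text tells all that it offers.
- The arm moves only by the tool apply_moves, never from a script. Its argument "increments" is a list of rows, each a list of 7 numbers: the closure in counts, from 0 (fully open) to 255 (shut), then the shift along the tool's x, y, z in mm, then the turn, a rotation vector about the tool's x, y, z in degrees. A call has exactly 8 rows; each row shifts and turns the commanded pose from where the row before left it, along the tool's axes as they then stand; what a row does not reach is not made up. A row lasts 1/8 s, in which the tool goes at most 62.5 mm and 10.7 degrees, less where a joint would pass 70% of its speed; a pose out of reach is approached as far as the arm can. A call with a gripper value outside its range is refused whole. The fingers move at their own pace and stop on an object; the grip force is fixed at half the most. Time passes only in rows, so rows that do not move let the fingers close, or fill a call up. It gives the time, the measured TCP pose, the force and the opening at its end, in the units of the state.
- status.get_obs(): the state, without advancing time (a new reading comes with each control period).
- get_image(name): name is "side" or "top" or "wrist"; returns the picture (420x560x3 uint8, red, green, blue); there is no depth.
- camera_params(name): a dict with "camera_matrix" (3x3 intrinsics, pixels), "D" ([k1, k2, p1, p2, k3] as OpenCV has them; the pictures are not rectified), "rvec" (rotation vector, rad) and "tvec" (3), from world to camera coordinates, as OpenCV has them; the wrist camera has in their place "T_tool_cam" (4x4, takes a point from camera to tool coordinates, whose origin is the TCP and whose axes are the tool frame's). Camera axes: x right, y down, z forward; pixel columns grow to the right and rows downward; lengths in mm; the calibration is good to about 2 mm. A picture is of the moment at which its call begins: read the wrist's pose just before it. camera_params takes no time and is no camera call.
- close_job(): hands the job in, once; it reports no verdict.
The state is a dict: "t": time; "qpos": joint angles; "qvel": joint speeds; "joint_torque": joint torques, N m; "ee_pos": TCP position; "orientation": TCP orientation; "ft_force": force on the tool from outside, world axes, zero at the start; "moment": the same for the moment, N m; "width": finger opening in mm.
Only numpy, scipy, OpenCV 4.12 (cv2) and the standard library are available. Lean on these libraries where they do the work, as an engineer would, in place of code of your own. Each camera call takes 0.05 s, during which the arm holds its last target.

### The job

Refit the cheese shredder: take the flat-sided key from the small parts stand and drop it upright into the slot of the drive shaft until its foot is home, then slide the shredding disc onto the shaft with its keyway over the key until it sits flat on the shoulder, and let go. Work gently: when the disc lands on the key, feel for the keyway by turning the disc under light pressure and never force it. Leave everything else on the counter where it is.

Things in the scene. Friction and masses are not known exactly. Their poses are not given: they have to be found in the camera images.
- drive: Shredder drive unit, fixed: round white housing 180 mm across, 70 mm high, with a steel shoulder ring (64 mm across, top 78 mm above the counter) and an upright steel shaft, 34 mm thick, top 138 mm above the counter, tapering to 28 mm over its last 7 mm. Origin on the shaft axis at counter height; z up; x points out of the shaft's slot.
- shaft_foot (a point): On the shaft axis at the shoulder's top; axes as the drive's. The slot faces +x: 12 mm wide, flat floor 7 mm from the axis, open outward and at the shaft's top (60 mm up). It ends in a pocket 5 mm deep in the shoulder, 7 to 22 mm from the axis. Key home: centre about x 14.5, y 0, z 19 mm, its top 43 mm up (17 mm below the shaft's), 4 mm proud of the shaft.
- key_center (a point): Centre (half-way up) of the loose steel key: rectangular bar 14 mm (x) by 10 mm (y) by 48 mm tall (z), ends chamfered 1.5 mm, same either way round. It stands in a wooden stand, 34 mm out of it. In the slot its 14 mm side lies along the slot's x. Let go with 30 mm or more of it down in the slot, it slides home by itself.
- key: The key, 50 g; origin at the centre of its foot, 16 mm above the counter at the start. Its stand is 100 x 46 x 30 mm, long along the key's x, and also holds a round pin 46 mm from the key on its +x side.
- disc_center (a point): Centre of the loose shredding disc, 23 mm above its underside: steel plate 110 mm across, 6 mm thick, with a square aluminium boss 58 x 58 mm on top, 46 mm high over all, about 0.45 kg, lying on a round board 18 mm high. x and y square to the boss's flats, z up. Through bore 36.5 mm; the keyway is 13 mm wide, reaching 23 mm from the axis. Home: centre 23 mm above shaft_foot.
- disc: The disc; origin at the centre of its underside. Bore and keyway are in a bronze bush, set anew each time up to 0.6 rad either way from the disc's +x: not measured, but seen from above or found by feel. It slips only above 0.6 N m. Off the keyway the disc is stopped by the key's top, 43 mm above the shoulder; within about 0.12 rad it drops on. Over 60 N on shaft or key is too much.
- pin_center (a point): Centre of the round steel pin in the key's stand, 12 mm thick, 40 mm tall; not used, leave alone.
- cheese_center (a point): Centre of a small whole cheese, 96 mm across, 50 mm tall; leave alone.
- jar_center (a point): Centre of an amber glass jar, 68 mm across, 100 mm tall; leave alone.
- ramekin_center (a point): Centre of a white ramekin, 72 mm across, 40 mm tall; leave alone.
- seal_center (a point): Centre of a black rubber ring lying flat, 60 mm across, 8 mm thick; leave alone.
- brush_grip (a point): Middle of the handle of a flat brush lying on the counter, 190 mm long; leave alone.
- wedge_center (a point): Centre of a cheese wedge 85 mm long, 40 mm tall; leave alone.
Not all that is in view belongs to the job. There is more than one size of the disc; the job needs the smaller. Leave any red look-alike of the drive alone.

How it is judged (in metres and radians):
On the way, in this order (a step that is already met when the one before it is completed fails the run):
1. the key stands upright in the shaft slot with its foot home in the pocket, let go, before the disc is on (x of key_center in the frame of shaft_foot between 0.0115 and 0.0175 m and y of key_center in the frame of shaft_foot between -0.003 and 0.003 m and z of key_center in the frame of shaft_foot between 0.0165 and 0.0215 m and angle between key_center's own z axis and vertical below 0.12 rad and distance between disc_center and shaft_foot above 0.06 m and contact force between the fingers and key below 0.2 N), for 0.2 s.
2. the disc is on the shaft, its keyway over the key, flat on the shoulder (x of disc_center in the frame of shaft_foot between -0.003 and 0.003 m and y of disc_center in the frame of shaft_foot between -0.003 and 0.003 m and z of disc_center in the frame of shaft_foot between 0.021 and 0.0255 m and angle between disc_center's own z axis and vertical below 0.06 rad and x of key_center in the frame of shaft_foot between 0.0115 and 0.0175 m and y of key_center in the frame of shaft_foot between -0.003 and 0.003 m and z of key_center in the frame of shaft_foot between 0.0165 and 0.0215 m and angle between key_center's own z axis and vertical below 0.12 rad), for 0.2 s.
At the end, for the whole second after the job is handed in: The key stands upright in the slot, foot home (within 3 mm, tilt under 0.12 rad); the disc sits over it on the shaft, centred within 3 mm, at most 2.5 mm above its home height, tilt under 0.06 rad, at rest and let go (all of step 2 and linear speed of disc below 0.02 m/s and contact force between the fingers and disc below 0.2 N and contact force between the fingers and key below 0.2 N); the robot touches nothing.
It fails at once if the disc is forced against the shaft, shoulder or key with more than 60 N (contact force between disc and drive above 60 N or contact force between disc and key above 60 N).
It fails at once if the key is forced against the shaft with more than 60 N (contact force between key and drive above 60 N).
It fails at once if a bystander is moved by more than 25 mm (distance of any of pin_center, cheese_center, jar_center, ramekin_center, seal_center, wedge_center, brush_grip from where it was at the start of the episode above 0.025 m).
It also fails if it takes over 72 s, if anything falls off the work surface, if the arm or the gripper's body presses on something with over 40 N, if the wrist force passes 120 N, or if a joint passes its speed limit or range.

## Working session

There is one attempt and no reset: what is moved stays moved. The work goes in short steps, Python scripts to look and compute and a tool call to move; the robot and the scene stay as the last step left them, time stands still between calls to the robot, and variables do not carry over. Pictures are saved under pics/ and viewed, and the job is handed in when it is done.

Besides the shell and the picture viewer there is one more tool, called after "Emit:" by a JSON object that holds its "name" and its "arguments". apply_moves: Moves the arm, as the interface text tells. Its arguments: {"type":"object","properties":{"increments":{"type":"array"}},"required":["increments"]}

```bash
mkdir -p pics; cat > h.py <<'E'
import numpy as np, cv2
from workcell import status,get_image,camera_params
from scipy.spatial.transform import Rotation as R
def save(n,im,): cv2.imwrite('pics/'+n+'.png',cv2.cvtColor(im,cv2.COLOR_RGB2BGR))
def load(n): return cv2.imread('pics/'+n+'.png')
def extr(name,obs=None):
    p=camera_params(name)
    K=np.array(p['camera_matrix'],float);D=np.array(p['D'],float)
    if 'rvec' in p:
        Rm=cv2.Rodrigues(np.array(p['rvec'],float))[0];t=np.array(p['tvec'],float).ravel()
    else:
        T=np.eye(4);T[:3,:3]=R.from_rotvec(obs['orientation']).as_matrix();T[:3,3]=obs['ee_pos']
        W=np.linalg.inv(T@np.array(p['T_tool_cam']));Rm=W[:3,:3];t=W[:3,3]
    return K,D,Rm,t
def ray(e,uv):
    K,D,Rm,t=e
    q=cv2.undistortPoints(np.array(uv,float).reshape(-1,1,2),K,D).reshape(-1,2)
    d=np.c_[q,np.ones(len(q))]@Rm
    return -Rm.T@t,d
def plane(e,uv,z):
    o,d=ray(e,uv); return o+d*((z-o[2])/d[:,2])[:,None]
def proj(e,X):
    K,D,Rm,t=e
    return cv2.projectPoints(np.array(X,float).reshape(-1,1,3),cv2.Rodrigues(Rm)[0],t,K,D)[0].reshape(-1,2)
def tri(e1,u1,e2,u2):
    o1,d1=ray(e1,u1);o2,d2=ray(e2,u2);d1=d1[0];d2=d2[0]
    s=np.linalg.lstsq(np.c_[d1,-d2],o2-o1,rcond=None)[0]
    a=o1+s[0]*d1;b=o2+s[1]*d2
    return (a+b)/2,np.linalg.norm(a-b)
E
python3 - <<'E'
from h import *
o=status.get_obs()
for k,v in o.items(): print(k,np.round(v,3))
for n in['side','top','wrist']: save(n+'0',get_image(n))
print(R.from_rotvec(o['orientation']).as_matrix().round(3))
E
```

```text
t 0.0
qpos [-1.333  0.424  1.631 -0.     1.089 -0.019]
qvel [ 0.001  0.001 -0.001  0.001 -0.     0.   ]
joint_torque [ 2.0000e-03 -5.4462e+01 -2.7366e+01  6.4000e-02  2.3000e-02 -0.0000e+00]
ee_pos [ 158.626 -603.956  229.893]
orientation [ 1.019  1.321 -1.017]
ft_force [-0.582  0.419  1.08 ]
moment [ 0.019 -0.031 -0.016]
width 87.72
[[-0.     0.967  0.254]
 [ 0.001  0.254 -0.967]
 [-1.     0.    -0.002]]
```

View pics/top0.png

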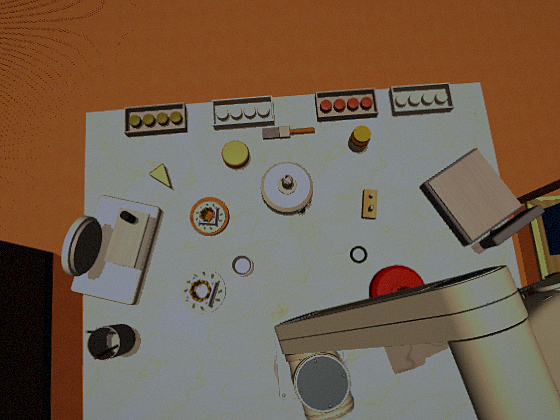

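View pics/side0.png

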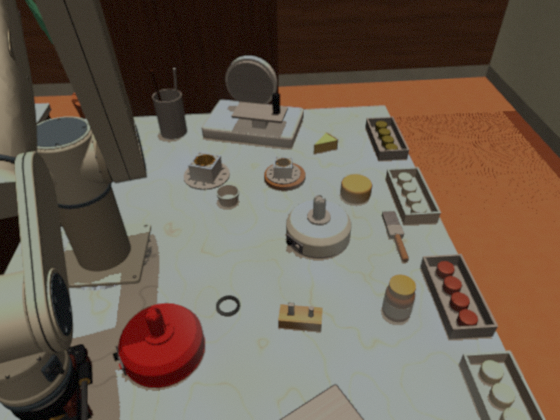

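View pics/wrist0.png

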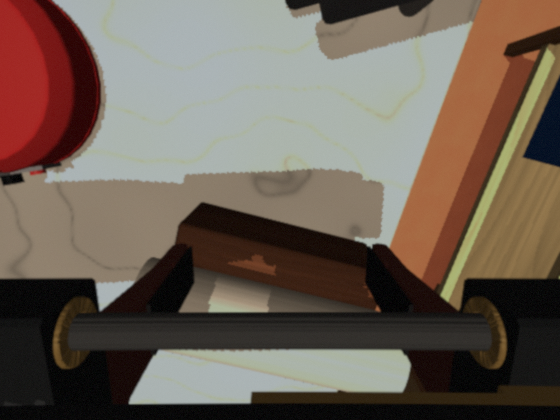

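```bash
python3 - <<'E'
from h import *
e=extr('top');es=extr('side')
for n,uv,z in [('drive',(287,181),138),('stand',(370,204),30),('discA',(210,213),64),('discB',(204,289),64)]:
    print(n,plane(e,[uv],z).round(0))
print('campos',(-e[2].T@e[3]).round(0),(-es[2].T@es[3]).round(0))
im=load('top0')
def c(im,x,y,w,h,s): return cv2.resize(im[y:y+h,x:x+w],None,fx=s,fy=s,interpolation=cv2.INTER_CUBIC)
a=c(im,180,190,65,125,4.5);b=c(im,255,155,130,75,4)
cv2.imwrite('pics/c1.png',a);cv2.imwrite('pics/c2.png',b)
im=load('side0')
cv2.imwrite('pics/c3.png',c(im,170,140,190,200,3))
E
```

```text
drive [[579.  25. 138.]]
stand [[ 504. -260.   30.]]
discA [[510. 289.  64.]]
discB [[260. 321.  64.]]
campos [ 197.   91. 1454.] [ 429. -902.  917.]
```

View pics/c1.png

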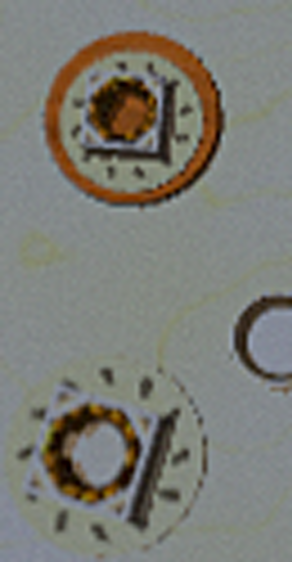

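View pics/c2.png

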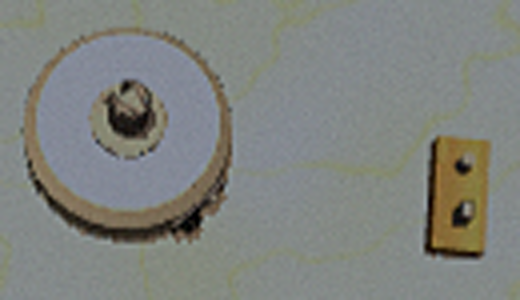

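View pics/c3.png

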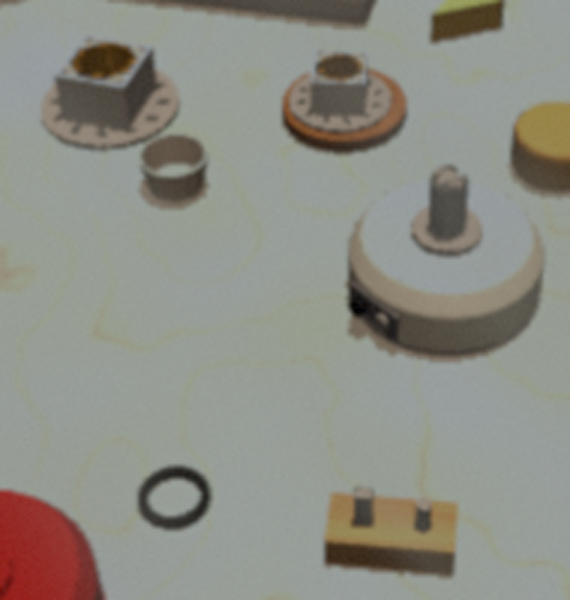

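```bash
python3 - <<'E'
from h import *
p=camera_params('wrist');print(np.array(p['T_tool_cam']).round(3),p['camera_matrix'],p['D'])
e=extr('top');es=extr('side')
for n,a,b in [('keytop',(371.3,207),(291,304)),('pintop',(371,195),(311,308))]: print(n,tri(e,[a],es,[b]))
o=status.get_obs();Rt=R.from_rotvec(o['orientation']).as_matrix()
print(Rt.T@(np.array([490,-265,250])-o['ee_pos']))
E
```

```text
[[ 1.00000e-03 -2.54000e-01  9.67000e-01 -1.55541e+02]
 [-1.00000e-03 -9.67000e-01 -2.54000e-01  7.00760e+01]
 [ 1.00000e+00 -1.00000e-03 -1.00000e-03  2.88000e-01]
 [ 0.00000e+00  0.00000e+00  0.00000e+00  1.00000e+00]] [[342.73420248   0.         279.30088972]
 [  0.         342.73420248 213.36106295]
 [  0.           0.           1.        ]] [0.0228938 0.        0.        0.        0.       ]
keytop (array([ 485.73366082, -254.30631308,   65.80752335]), np.float64(0.21327261002759074))
pintop (array([ 530.23745683, -261.28520457,   55.54110256]), np.float64(0.798418292168529))
[ -19.62196977  406.59583258 -243.84402024]
```

```bash
cat >> h.py <<'E'
def plan(target,yaw_dir=None,n=8,Rcmd=None,pcmd=None,g=0):
    """rows from present pose to target TCP (tool down), tool y along yaw_dir (deg world) """
    o=status.get_obs()
    Rt=R.from_rotvec(o['orientation']).as_matrix() if Rcmd is None else Rcmd
    p=np.array(o['ee_pos']) if pcmd is None else np.array(pcmd,float)
    if yaw_dir is None: R2=Rt
    else:
        a=np.radians(yaw_dir); y=np.array([np.cos(a),np.sin(a),0]); x=np.array([0,0,-1.]); R2=np.c_[x,y,np.cross(x,y)]
    rv=R.from_matrix(Rt.T@R2).as_rotvec()
    d=(np.array(target)-p)/n; step=R.from_rotvec(rv/n).as_matrix(); A=Rt.copy()
    for i in range(n):
        print([g]+list((A.T@d).round(1))+list(np.degrees(rv/n).round(2)),','); A=A@step
    print('row norm',np.linalg.norm(d).round(1))
E
python3 -c "
from h import *
plan([446,-248,195],-9,8)"
```

```text
[0, np.float64(4.4), np.float64(46.0), np.float64(-33.9), np.float64(2.96), np.float64(-0.01), np.float64(0.0)] ,
[0, np.float64(4.4), np.float64(44.2), np.float64(-36.3), np.float64(2.96), np.float64(-0.01), np.float64(0.0)] ,
[0, np.float64(4.4), np.float64(42.3), np.float64(-38.5), np.float64(2.96), np.float64(-0.01), np.float64(0.0)] ,
[0, np.float64(4.4), np.float64(40.2), np.float64(-40.6), np.float64(2.96), np.float64(-0.01), np.float64(0.0)] ,
[0, np.float64(4.4), np.float64(38.1), np.float64(-42.7), np.float64(2.96), np.float64(-0.01), np.float64(0.0)] ,
[0, np.float64(4.4), np.float64(35.8), np.float64(-44.6), np.float64(2.96), np.float64(-0.01), np.float64(0.0)] ,
[0, np.float64(4.4), np.float64(33.5), np.float64(-46.4), np.float64(2.96), np.float64(-0.01), np.float64(0.0)] ,
[0, np.float64(4.4), np.float64(31.0), np.float64(-48.0), np.float64(2.96), np.float64(-0.01), np.float64(0.0)] ,
row norm 57.4
```

Emit:
{"name": "apply_moves", "arguments": {"increments": [[0, 4, 46, -34, 3, 0, 0], [0, 4, 44, -36, 3, 0, 0], [0, 4, 42, -38.5, 3, 0, 0], [0, 4, 40, -40.5, 3, 0, 0], [0, 4, 38, -42.5, 3, 0, 0], [0, 4, 36, -44.5, 3, 0, 0], [0, 4, 33.5, -46.5, 3, 0, 0], [0, 4, 31, -48, 3, 0, 0]]}}

```text
t: 1.15
ee_pos: [447.1, -248.0, 198.6]
orientation: [1.329, 1.127, -1.329]
ft_force: [0.7, -0.0, -0.1]
width: 87.4
```

Emit:
{"name": "apply_moves", "arguments": {"increments": [[0, 0, 0, 0, 0, 0, 0], [0, 0, 0, 0, 0, 0, 0], [0, 0, 0, 0, 0, 0, 0], [0, 0, 0, 0, 0, 0, 0], [0, 0, 0, 0, 0, 0, 0], [0, 0, 0, 0, 0, 0, 0], [0, 0, 0, 0, 0, 0, 0], [0, 0, 0, 0, 0, 0, 0]]}}

```text
t: 2.15
ee_pos: [446.2, -249.6, 198.7]
orientation: [1.328, 1.128, -1.328]
ft_force: [0.3, -0.3, 0.3]
width: 88.0
```

```bash
python3 - <<'E'
from h import *
o=status.get_obs();print(o['ee_pos'],o['ft_force']);print(R.from_rotvec(o['orientation']).as_matrix().round(4).tolist())
save('w1',get_image('wrist'));save('top1',get_image('top'))
import json;json.dump({k:np.array(v).tolist() for k,v in o.items()},open('w1.json','w'))
E
```

```text
[ 446.2214607  -249.62404311  198.69076829] [ 0.34414604 -0.25659324  0.30786614]
[[0.0, 0.9869, -0.1613], [0.0, -0.1613, -0.9869], [-1.0, 0.0, -0.0]]
```

View pics/w1.png

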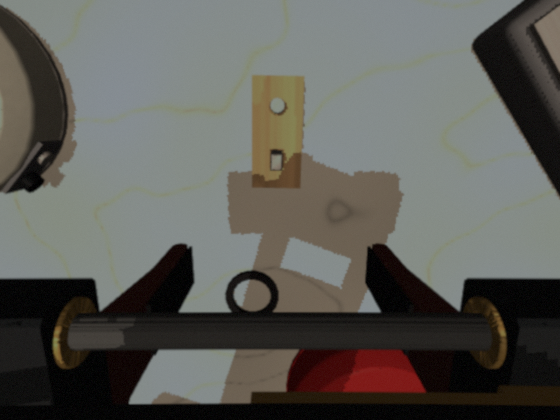

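```bash
python3 - <<'E'
from h import *
import json
o=json.load(open('w1.json'));e=extr('wrist',o)
im=load('w1');cv2.imwrite('pics/c4.png',cv2.resize(im[70:195,235:320],None,fx=5,fy=5,interpolation=cv2.INTER_NEAREST)[:600])
hsv=cv2.cvtColor(im,cv2.COLOR_BGR2HSV)
m=((hsv[...,1]<60)&(hsv[...,2]>100)).astype(np.uint8);m[:, :255]=0;m[:,302:]=0;m[:80]=0;m[182:]=0
n,l,s,c=cv2.connectedComponentsWithStats(m)
for i in range(1,n):
    if s[i,4]>20:
        P=plane(e,[c[i]],64 )[0]; r=cv2.minAreaRect(np.argwhere(l==i)[:,::-1].astype(np.float32)); print(c[i],s[i],P,r)
wood=((hsv[...,1]>90)&(hsv[...,0]>10)&(hsv[...,0]<30)&(hsv[...,2]>80)).astype(np.uint8); wood[:, :245]=0;wood[:,310:]=0;wood[:70]=0;wood[195:]=0
cs=cv2.findContours(wood,0,1)[0];k=max(cs,key=cv2.contourArea);r=cv2.minAreaRect(k);print(r)
b=cv2.boxPoints(r);P=plane(e,b,30);print(P.round(1))
E
```

```text
[276.90804598 104.76436782] [270  98  15  15 174] [ 529.6896028  -260.99550917   64.        ] ((277.0, 105.0), (14.0, 14.0), 90.0)
[275.66428571 161.85      ] [271 155  10  15 140] [ 484.74944226 -252.46642675   64.        ] ((275.5, 162.0), (14.0, 9.0), 90.0)
((277.4931335449219, 131.65255737304688), (50.15510940551758, 111.20436096191406), 0.6030911803245544)
[[ 461.2 -225.    30. ]
 [ 558.7 -244.2   30. ]
 [ 551.1 -287.7   30. ]
 [ 452.9 -272.3   30. ]]
```

View pics/c4.png

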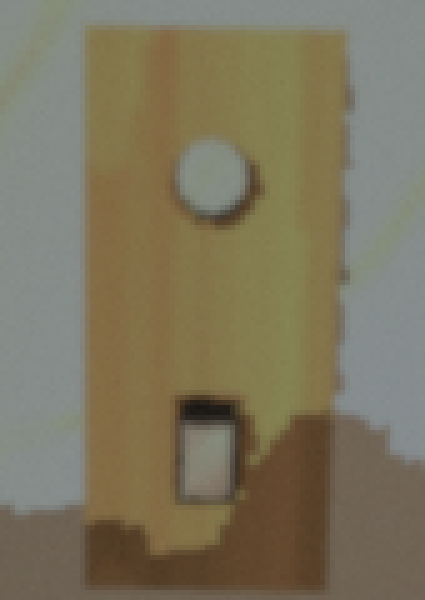

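Emit:
{"name": "apply_moves", "arguments": {"increments": [[0, 5, 19.5, -1.5, 0, 0, 0], [0, 15, 19, -1, 0, 0, 0], [0, 30, 0, 0, 0, 0, 0], [0, 35, 0, 0, 0, 0, 0], [0, 30, 0, 0, 0, 0, 0], [0, 20, 0, 0, 0, 0, 0], [0, 6.5, 0, 0, 0, 0, 0], [0, 0, 0, 0, 0, 0, 0]]}}

```text
t: 3.25
ee_pos: [485.1, -253.4, 56.9]
orientation: [1.327, 1.129, -1.328]
ft_force: [0.4, -0.1, 0.1]
width: 87.9
```

```bash
python3 - <<'E'
from h import *
o=status.get_obs();print(o['ee_pos'],o['ft_force'])
save('w2',get_image('wrist')[60:400])
e=extr('wrist',o);print(proj(e,[[484.7,-253.2,64]]))
E
```

```text
[ 485.14173494 -253.36835416   56.86025672] [ 0.3992091  -0.13601685  0.10117383]
[[279.48406319 278.0298916 ]]
```

View pics/w2.png

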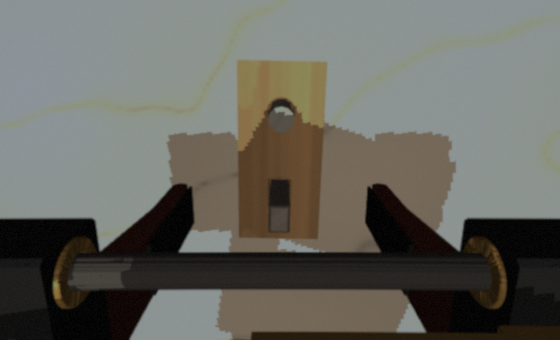

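Emit:
{"name": "apply_moves", "arguments": {"increments": [[255, 0, 0, 0, 0, 0, 0], [255, 0, 0, 0, 0, 0, 0], [255, 0, 0, 0, 0, 0, 0], [255, 0, 0, 0, 0, 0, 0], [255, 0, 0, 0, 0, 0, 0], [255, 0, 0, 0, 0, 0, 0], [255, 0, 0, 0, 0, 0, 0], [255, 0, 0, 0, 0, 0, 0]]}}

```text
t: 4.3
ee_pos: [484.6, -253.4, 57.1]
orientation: [1.328, 1.128, -1.328]
ft_force: [0.4, 0.3, 0.1]
width: 11.1
```

```bash
python3 -c "
from h import *
plan([530,30,240],-9,5,pcmd=[485,-253.4,220])"
```

```text
[0, np.float64(-4.0), np.float64(-0.3), np.float64(-57.4), np.float64(-0.06), np.float64(-0.0), np.float64(0.0)] ,
[0, np.float64(-4.0), np.float64(-0.2), np.float64(-57.4), np.float64(-0.06), np.float64(-0.0), np.float64(0.0)] ,
[0, np.float64(-4.0), np.float64(-0.1), np.float64(-57.4), np.float64(-0.06), np.float64(-0.0), np.float64(0.0)] ,
[0, np.float64(-4.0), np.float64(-0.1), np.float64(-57.4), np.float64(-0.06), np.float64(-0.0), np.float64(0.0)] ,
[0, np.float64(-4.0), np.float64(-0.0), np.float64(-57.4), np.float64(-0.06), np.float64(-0.0), np.float64(0.0)] ,
row norm 57.5
```

Emit:
{"name": "apply_moves", "arguments": {"increments": [[255, -10, 0, 0, 0, 0, 0], [255, -30, 0, 0, 0, 0, 0], [255, -50, 0, 0, 0, 0, 0], [255, -50, 0, 0, 0, 0, 0], [255, -23, 0, 0, 0, 0, 0], [255, 0, 0, 0, 0, 0, 0], [255, 0, 0, -30, 0, 0, 0], [255, 0, 0, -50, 0, 0, 0]]}}

```text
t: 5.3
ee_pos: [496.7, -174.2, 218.8]
orientation: [1.329, 1.128, -1.331]
ft_force: [0.5, -0.0, 0.2]
width: 9.4
```

Emit:
{"name": "apply_moves", "arguments": {"increments": [[255, -5, 0, -50, 0, 0, 0], [255, -5, 0, -50, 0, 0, 0], [255, -5, 0, -50, 0, 0, 0], [255, -5, 0, -40, 0, 0, 0], [255, 0, 0, -16, 0, 0, 0], [255, 0, 0, 0, 0, 0, 0], [255, 0, 0, 0, 0, 0, 0], [255, 0, 0, 0, 0, 0, 0]]}}

```text
t: 6.3
ee_pos: [530.5, 27.7, 239.9]
orientation: [1.328, 1.128, -1.329]
ft_force: [-0.2, -0.1, -0.7]
width: 9.7
```

```bash
cat >> h.py <<'E'
import json
def snap(n,cams=('wrist',)):
    o=status.get_obs(); json.dump({k:np.array(v).tolist() for k,v in o.items()},open(n+'.json','w'))
    for c in cams: save(n+('' if c=='wrist' else c),get_image(c))
    return o
def lo(n): return json.load(open(n+'.json'))
E
python3 - <<'E'
from h import *
o=snap('w3');print(o['ee_pos'],o['width'])
E
```

```text
[530.48954676  27.68364639 239.88395695] 9.737432201218452
```

View pics/w3.png

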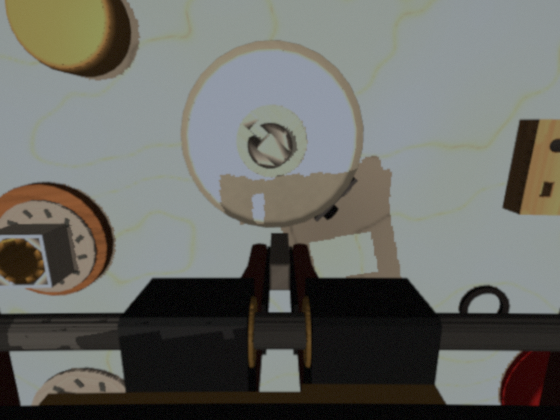

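```bash
python3 - <<'E'
from h import *
im=load('w3')
cv2.imwrite('pics/c5.png',cv2.resize(im[95:190,215:330],None,fx=6,fy=6,interpolation=cv2.INTER_CUBIC))
cv2.imwrite('pics/c6.png',cv2.resize(im[225:330,225:335],None,fx=5,fy=5,interpolation=cv2.INTER_CUBIC))
E
```

```text
(no output)
```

View pics/c5.png

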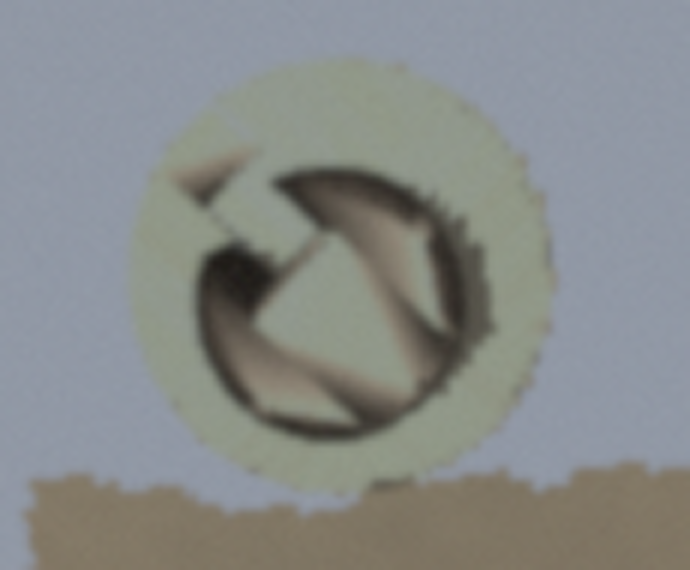

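View pics/c6.png

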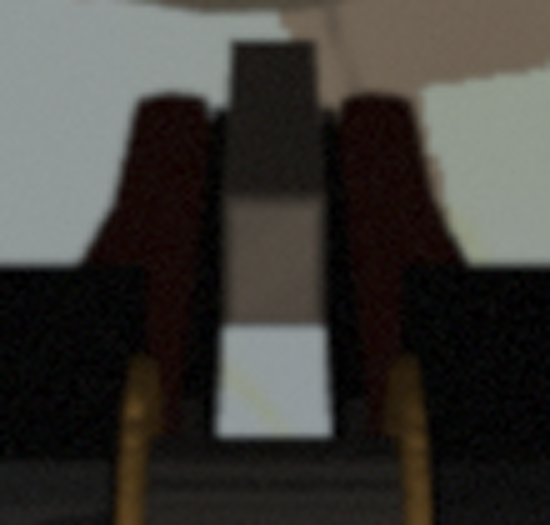

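```bash
python3 - <<'E'
from h import *
o=lo('w3');e=extr('wrist',o)
im=load('w3');hsv=cv2.cvtColor(im,cv2.COLOR_BGR2HSV)
f=plane(e,[(215+320/6,95+235/6),(215+255/6,95+325/6)],138);print('floor edge',f.round(1),np.linalg.norm(f[0]-f[1]))
d=f[0]-f[1];print('dir deg normal',np.degrees(np.arctan2(d[1],d[0]))+90)
# ring: greenish/yellow vs bluish housing
b=im.astype(int);m=((b[...,0]-b[...,2])<8).astype(np.uint8)
cv2.imwrite('pics/m.png',cv2.resize(m[95:190,215:330]*255,None,fx=5,fy=5))
edge=[]
c0=(215+343/6,95+275/6)
for a in np.radians(np.arange(-200,30,4)):  # upper+sides
    rr=np.arange(25,45,.25); xs=c0[0]+rr*np.cos(a);ys=c0[1]+rr*np.sin(a)
    v=cv2.remap((b[...,0]-b[...,2]).astype(np.float32),xs.astype(np.float32)[None],ys.astype(np.float32)[None],1)[0]
    k=np.argmax(np.convolve(v,np.r_[np.ones(6),-np.ones(6)],'valid')) if False else np.argmax([v[i:i+8].mean()-v[i-8:i].mean() for i in range(8,len(v)-8)])+8
    edge.append((xs[k],ys[k]))
P=plane(e,edge,78)[:,:2]
def fit(P):
    A=np.c_[2*P,np.ones(len(P))];s=np.linalg.lstsq(A,(P**2).sum(1),rcond=None)[0];return s[:2],np.sqrt(s[2]+s[:2]@s[:2])
for _ in range(4):
    c,r=fit(P);res=abs(np.linalg.norm(P-c,axis=1)-r);P=P[res<max(1,2*np.median(res))]
print('ring',c,r,len(P),res.max())
E
```

```text
floor edge [[593.1  25.7 138. ]
 [583.8  35.5 138. ]] 13.497787577585282
dir deg normal 43.68242430895109
ring [584.73728776  26.23875361] 32.275799676072054 58 0.6470042489863417
```

```bash
python3 -c "
from h import *
print(status.get_obs()['qpos'])
plan([595,36.5,197],45,7,g=255)"
```

```text
[ 3.00220220e-02  2.74632333e-01  1.82817476e+00 -1.26303273e-04
  1.03913546e+00  1.76447955e+00]
[255, np.float64(6.1), np.float64(8.9), np.float64(-2.7), np.float64(-7.77), np.float64(0.0), np.float64(0.0)] ,
[255, np.float64(6.1), np.float64(9.2), np.float64(-1.5), np.float64(-7.77), np.float64(0.0), np.float64(0.0)] ,
[255, np.float64(6.1), np.float64(9.3), np.float64(-0.2), np.float64(-7.77), np.float64(0.0), np.float64(0.0)] ,
[255, np.float64(6.1), np.float64(9.2), np.float64(1.0), np.float64(-7.77), np.float64(0.0), np.float64(0.0)] ,
[255, np.float64(6.1), np.float64(9.0), np.float64(2.2), np.float64(-7.77), np.float64(0.0), np.float64(0.0)] ,
[255, np.float64(6.1), np.float64(8.6), np.float64(3.4), np.float64(-7.77), np.float64(0.0), np.float64(0.0)] ,
[255, np.float64(6.1), np.float64(8.1), np.float64(4.6), np.float64(-7.77), np.float64(0.0), np.float64(0.0)] ,
row norm 11.1
```

Emit:
{"name": "apply_moves", "arguments": {"increments": [[255, 6, 9, -2.5, -7.8, 0, 0], [255, 6, 9, -1.5, -7.8, 0, 0], [255, 6, 9.5, 0, -7.8, 0, 0], [255, 6, 9, 1, -7.8, 0, 0], [255, 6, 9, 2, -7.8, 0, 0], [255, 6, 8.5, 3.5, -7.8, 0, 0], [255, 6, 8, 4.5, -7.6, 0, 0], [255, 0, 0, 0, 0, 0, 0]]}}

```text
t: 7.35
ee_pos: [594.8, 36.7, 197.7]
orientation: [0.614, 1.483, -0.614]
ft_force: [-0.2, -0.7, -1.2]
width: 9.8
```

```bash
python3 - <<'E'
from h import *
o=snap('w4');print(o['ee_pos'],o['width'],R.from_rotvec(o['orientation']).as_matrix().round(3).tolist())
e=extr('wrist',o)
im=load('w4');
print(proj(e,[[584.7,26.2,138],[584.7,26.2,78],list(o['ee_pos'])]))
cv2.imwrite('pics/c7.png',cv2.resize(im[150:320,190:370],None,fx=4,fy=3.5,interpolation=cv2.INTER_CUBIC))
E
```

```text
[594.82902083  36.73553226 197.67594927] 9.752646552178392 [[-0.001, 0.707, 0.707], [-0.0, 0.707, -0.707], [-1.0, -0.001, -0.0]]
[[279.24989442 253.63645279]
 [279.31545835 227.29470084]
 [278.52542891 270.54305691]]
```

View pics/c7.png

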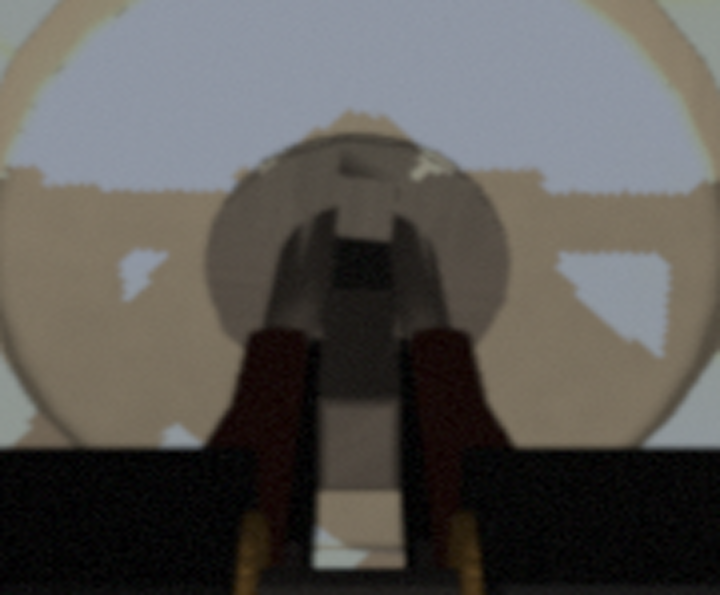

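```bash
python3 - <<'E'
from h import *
im=load('w4')
c=im[180:295,230:330]
c=cv2.convertScaleAbs(c,alpha=1.8,beta=-30)
c=cv2.resize(c,None,fx=8,fy=5.2,interpolation=cv2.INTER_CUBIC)
for i in range(0,100,10): cv2.line(c,(i*8,0),(i*8,8),(0,0,255),1)
cv2.imwrite('pics/c8.png',c)
g=cv2.cvtColor(im,cv2.COLOR_BGR2GRAY)
for r in (196,200,210,214,218,222,226,240,250,260,275,285): print(r,g[r,262:300])
E
```

```text
196 [ 81  80  77  76  75  77  76  78  76  77  77  76  72  58  58  57  63  66
  69  72  75  76  79  78  76  78  78  78  79  78  80  84  99 119 131 124
 113 112]
200 [ 80  78  76  75  75  76  77  78  76  77  75  76  74  70  63  61  60  63
  62  61  62  65  69  71  74  73  76  78  80  82  97 123 129 117  96  84
  87  89]
210 [81 79 78 77 73 75 71 68 52 44 38 41 59 75 77 75 78 76 78 80 82 80 79 79
 77 75 72 74 76 76 80 79 79 78 81 80 80 79]
214 [78 70 62 58 61 54 42 34 28 27 30 43 66 76 77 76 76 78 79 82 80 80 77 79
 78 69 47 30 28 30 39 53 69 77 80 80 78 78]
218 [41 32 37 45 50 40 33 30 29 28 29 27 23 28 28 30 36 38 40 46 49 53 57 61
 61 51 36 28 30 30 30 36 44 55 60 65 74 77]
222 [29 31 38 43 38 32 32 31 30 31 25 23 16 14 15 11 13 14 10 14 14 10  8 13
 15 20 26 24 29 30 28 31 34 42 49 44 51 69]
226 [31 33 32 36 33 33 31 30 29 28 23 22 13 11 11 12 13 10 11 13 15 11 11  9
 15 18 23 29 29 28 31 31 31 32 40 40 37 57]
240 [45 49 52 51 49 45 41 38 32 27 28 29 26 25 24 26 26 26 24 24 22 24 25 24
 25 28 31 36 32 36 35 39 45 46 43 40 39 37]
250 [15 12  8 10  9  5  3  7 21 25 26 25 22 26 25 28 25 21 25 26 25 23 24 24
 24 28 25 21  9  8 14  8 14 10 10 13 11 11]
260 [14 10  7 11  8  2  8 16 23 26 27 25 26 28 25 24 29 24 25 23 23 26 26 24
 23 24 24 21 10  7  2  5 10 12 10 12 14 12]
275 [10 14  1  4  6  3  7 24 44 60 68 72 73 74 72 73 75 75 72 71 74 74 75 75
 74 68 53 38 18  9  1  6  0  6 13 12 13  9]
285 [ 6  8  5  5  8  6 12 26 46 61 71 74 73 73 71 73 70 69 68 71 70 71 70 71
 70 64 53 36 16  1  5  2  2  5 11 10  9 11]
```

View pics/c8.png

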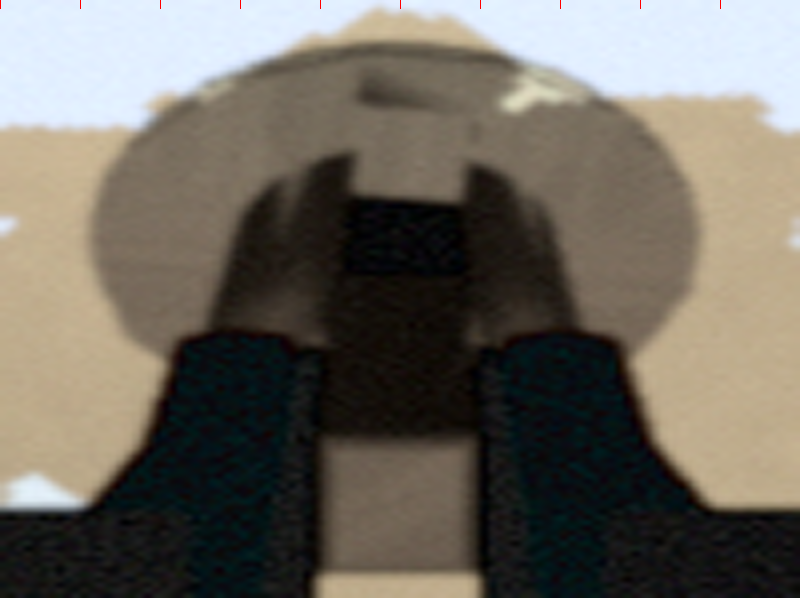

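Emit:
{"name": "apply_moves", "arguments": {"increments": [[255, 4, 1.5, 1, 4, 0, 0], [255, 8, 0, 0, 0, 0, 0], [255, 0, 0, 0, 0, 0, 0], [255, 0, 0, 0, 0, 0, 0], [255, 0, 0, 0, 0, 0, 0], [255, 0, 0, 0, 0, 0, 0], [255, 0, 0, 0, 0, 0, 0], [255, 0, 0, 0, 0, 0, 0]]}}

```text
t: 8.4
ee_pos: [596.6, 37.8, 186.2]
orientation: [0.666, 1.466, -0.666]
ft_force: [0.4, 0.0, -0.9]
width: 9.8
```

```bash
python3 - <<'E'
from h import *
o=snap('w5',('wrist','side'));print(o['ee_pos'],o['ft_force'])
im=load('w5')
c=im[170:295,230:330]
c=cv2.convertScaleAbs(c,alpha=2.2,beta=-20)
c=cv2.resize(c,None,fx=8,fy=4.8,interpolation=cv2.INTER_CUBIC)
for i in range(0,100,10): cv2.line(c,(i*8,0),(i*8,8),(0,0,255),1)
cv2.imwrite('pics/c9.png',c)
c=load('w5side')[150:260,270:370]
cv2.imwrite('pics/c10.png',cv2.resize(c,None,fx=5,fy=5,interpolation=cv2.INTER_CUBIC))
E
```

```text
[596.5643069   37.7520749  186.21161269] [ 0.42179198  0.02529729 -0.90107066]
```

View pics/c9.png

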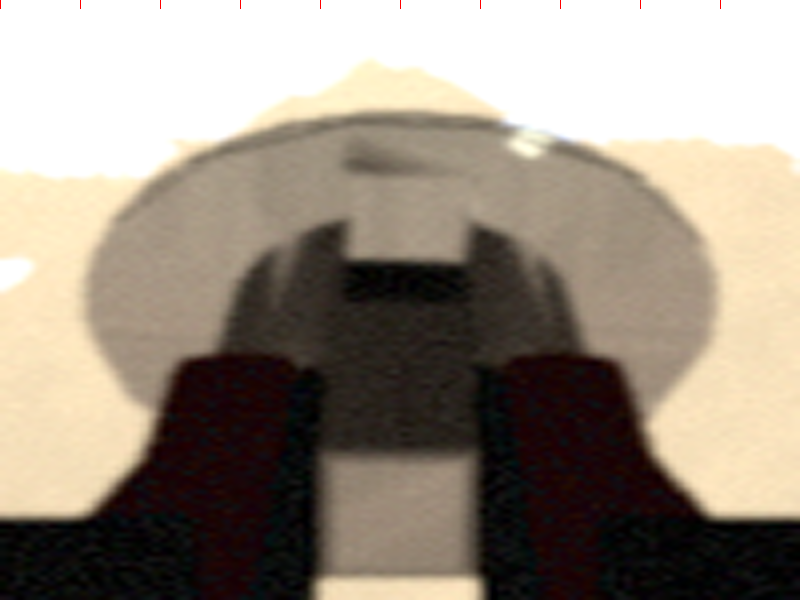

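View pics/c10.png

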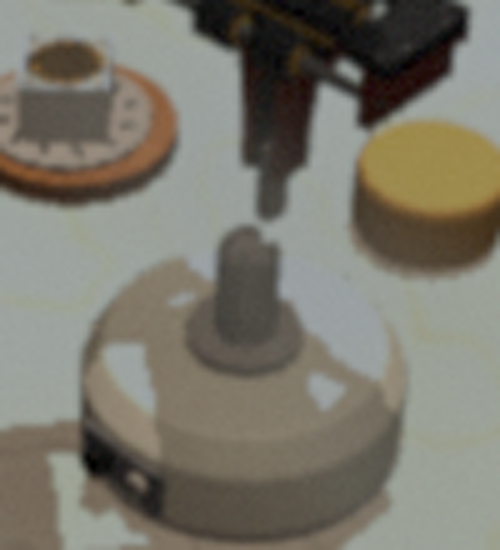

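Emit:
{"name": "apply_moves", "arguments": {"increments": [[255, 0, 0, 1, 2.5, 0, 0], [255, 2, 0, 0, 0, 0, 0], [255, 2, 0, 0, 0, 0, 0], [255, 2, 0, 0, 0, 0, 0], [255, 2, 0, 0, 0, 0, 0], [255, 1.5, 0, 0, 0, 0, 0], [255, 0, 0, 0, 0, 0, 0], [255, 0, 0, 0, 0, 0, 0]]}}

```text
t: 9.5
ee_pos: [597.3, 37.0, 176.7]
orientation: [0.7, 1.455, -0.7]
ft_force: [-0.5, -0.7, -0.6]
width: 9.6
```

```bash
python3 - <<'E'
from h import *
o=snap('w6');print(o['ee_pos'],o['ft_force'],o['moment'])
im=load('w6')
c=im[170:295,230:330]
c=cv2.convertScaleAbs(c,alpha=2.2,beta=-20)
c=cv2.resize(c,None,fx=8,fy=4.8,interpolation=cv2.INTER_CUBIC)
for i in range(0,100,10): cv2.line(c,(i*8,0),(i*8,8),(0,0,255),1)
cv2.imwrite('pics/c11.png',c)
E
```

```text
[597.26059478  37.0056388  176.74026816] [-0.46291919 -0.656832   -0.56621315] [-0.00093242 -0.02278086 -0.02332167]
```

View pics/c11.png

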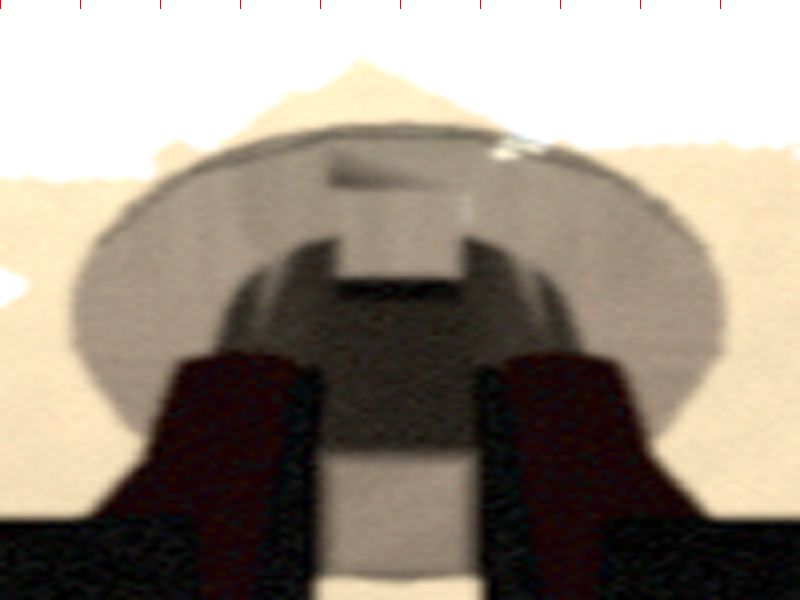

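Emit:
{"name": "apply_moves", "arguments": {"increments": [[255, 2, 0, 0, 0, 0, 0], [255, 2.5, 0, 0, 0, 0, 0], [255, 2.5, 0, 0, 0, 0, 0], [255, 2.5, 0, 0, 0, 0, 0], [255, 2.5, 0, 0, 0, 0, 0], [255, 0, 0, 0, 0, 0, 0], [255, 0, -0.5, 0, 0, 0, 0], [255, 0, -0.5, 0, 0, 0, 0]]}}

```text
t: 10.55
ee_pos: [596.4, 36.3, 164.8]
orientation: [0.7, 1.455, -0.7]
ft_force: [-0.3, -0.8, 0.0]
width: 9.6
```

```bash
cat > st.py <<'E'
from h import *
o=status.get_obs();Rt=R.from_rotvec(o['orientation']).as_matrix()
print('pos',np.round(o['ee_pos'],1),'F tool',(Rt.T@o['ft_force']).round(2),'M tool',(Rt.T@o['moment']).round(3),'w',round(o['width'],1),'yaw',np.degrees(np.arctan2(Rt[1,1],Rt[0,1])).round(1))
E
python3 st.py
```

```text
pos [596.4  36.3 164.8] F tool [-0.05 -0.79  0.44] M tool [-0.013 -0.047 -0.064] w 9.6 yaw 38.6
```

Emit:
{"name": "apply_moves", "arguments": {"increments": [[255, 0, -0.5, 0, 0, 0, 0], [255, 0, -0.5, 0, 0, 0, 0], [255, 0, -0.5, 0, 0, 0, 0], [255, 0, 0, 0, 0, 0, 0], [255, 0, 0, 0, 0, 0, 0], [255, 0, 0, 0, 0, 0, 0], [255, 0, 0, 0, 0, 0, 0], [255, 0, 0, 0, 0, 0, 0]]}}

```text
t: 11.55
ee_pos: [595.3, 35.4, 164.7]
orientation: [0.7, 1.455, -0.7]
ft_force: [0.2, -0.1, -0.3]
width: 9.6
```

```bash
python3 st.py
```

```text
pos [595.3  35.4 164.7] F tool [0.27 0.08 0.2 ] M tool [-0.01   0.008 -0.031] w 9.6 yaw 38.6
```

Emit:
{"name": "apply_moves", "arguments": {"increments": [[255, 0, -0.5, 0, 0, 0, 0], [255, 0, 0, 0, 0, 0, 0], [255, 0, -0.5, 0, 0, 0, 0], [255, 0, 0, 0, 0, 0, 0], [255, 0, -0.5, 0, 0, 0, 0], [255, 0, 0, 0, 0, 0, 0], [255, 0, 0, 0, 0, 0, 0], [255, 0, 0, 0, 0, 0, 0]]}}

```text
t: 12.55
ee_pos: [594.7, 34.9, 164.8]
orientation: [0.701, 1.454, -0.699]
ft_force: [3.7, 3.7, -3.0]
width: 10.2
```

```bash
python3 st.py; python3 - <<'E'
from h import *
o=snap('w7',('wrist','side'))
im=load('w7')
c=im[170:295,230:330]
c=cv2.convertScaleAbs(c,alpha=2.2,beta=-20)
c=cv2.resize(c,None,fx=8,fy=4.8,interpolation=cv2.INTER_CUBIC)
cv2.imwrite('pics/c12.png',c)
c=load('w7side')[150:260,270:370]
cv2.imwrite('pics/c13.png',cv2.resize(c,None,fx=5,fy=5,interpolation=cv2.INTER_CUBIC))
E
```

```text
pos [594.7  34.9 164.8] F tool [ 3.01  5.2  -0.58] M tool [0.023 0.118 1.068] w 10.2 yaw 38.6
```

View pics/c12.png

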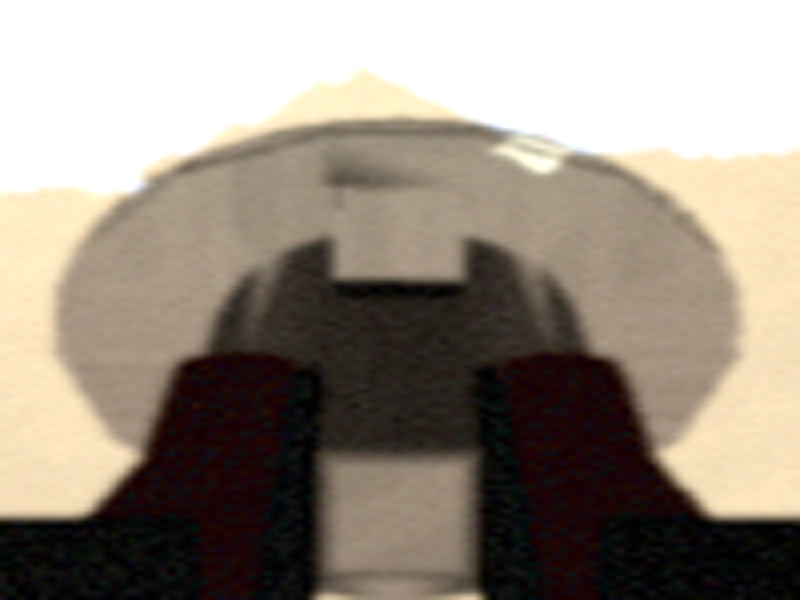

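View pics/c13.png

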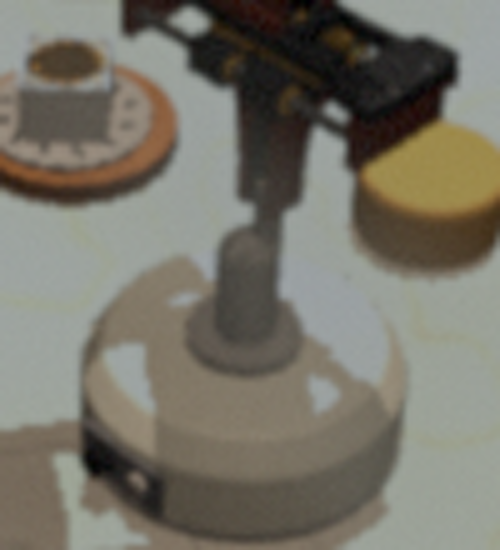

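Emit:
{"name": "apply_moves", "arguments": {"increments": [[255, 0, 0.7, 0, 0, 0, 0], [255, 3, 0, 0, 0, 0, 0], [255, 3, 0, 0, 0, 0, 0], [255, 3, 0, 0, 0, 0, 0], [255, 3, 0, 0, 0, 0, 0], [255, 2, 0, 0, 0, 0, 0], [255, 0, 0, 0, 0, 0, 0], [255, 0, 0, 0, 0, 0, 0]]}}

```text
t: 13.65
ee_pos: [595.0, 35.1, 150.5]
orientation: [0.7, 1.454, -0.7]
ft_force: [5.3, 3.3, -0.1]
width: 9.9
```

```bash
python3 st.py
```

```text
pos [595.   35.1 150.5] F tool [0.09 6.19 0.69] M tool [ 0.049 -0.104  1.057] w 9.9 yaw 38.6
```

Emit:
{"name": "apply_moves", "arguments": {"increments": [[255, 0, 0.6, 0, 0, 0, 0], [255, 0, 0.4, 0, 0, 0, 0], [255, 1, 0, 0, 0, 0, 0], [255, 1, 0, 0, 0, 0, 0], [255, 0.5, 0, 0, 0, 0, 0], [255, 0, 0, 0, 0, 0, 0], [255, 0, 0, 0, 0, 0, 0], [255, 0, 0, 0, 0, 0, 0]]}}

```text
t: 14.65
ee_pos: [594.9, 35.5, 147.9]
orientation: [0.7, 1.456, -0.701]
ft_force: [0.6, 1.1, -1.7]
width: 10.1
```

```bash
python3 st.py
```

```text
pos [594.9  35.5 147.9] F tool [ 1.74  1.1  -0.47] M tool [0.052 0.016 0.307] w 10.1 yaw 38.6
```

Emit:
{"name": "apply_moves", "arguments": {"increments": [[150, 0, 0, 0, 0, 0, 0], [100, 0, 0, 0, 0, 0, 0], [0, 0, 0, 0, 0, 0, 0], [0, 0, 0, 0, 0, 0, 0], [0, -5, 0, 0, 0, 0, 0], [0, -15, 0, 0, 0, 0, 0], [0, -20, 0, 0, 0, 0, 0], [0, -20, 0, 0, 0, 0, 0]]}}

```text
t: 15.65
ee_pos: [595.7, 35.6, 209.9]
orientation: [0.7, 1.454, -0.7]
ft_force: [1.4, 0.5, -0.3]
width: 85.5
```

```bash
python3 st.py; python3 - <<'E'
from h import *
o=snap('w8',('wrist','side'))
im=load('w8')
c=im[130:295,210:350]
c=cv2.convertScaleAbs(c,alpha=1.5,beta=0)
c=cv2.resize(c,None,fx=5,fy=3.6,interpolation=cv2.INTER_CUBIC)
cv2.imwrite('pics/c14.png',c)
c=load('w8side')[150:260,270:370]
cv2.imwrite('pics/c15.png',cv2.resize(c,None,fx=5,fy=5,interpolation=cv2.INTER_CUBIC))
E
```

```text
pos [595.7  35.6 209.9] F tool [0.3  1.35 0.48] M tool [ 0.046 -0.034  0.031] w 85.5 yaw 38.6
```

View pics/c14.png

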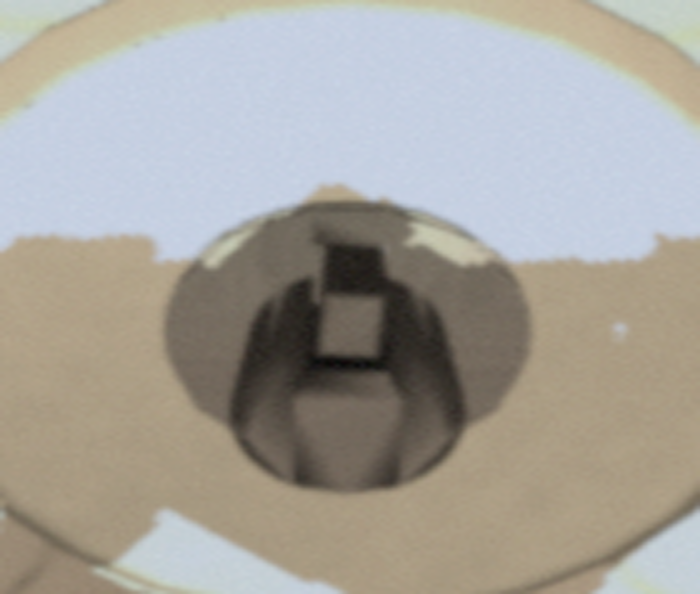

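View pics/c15.png

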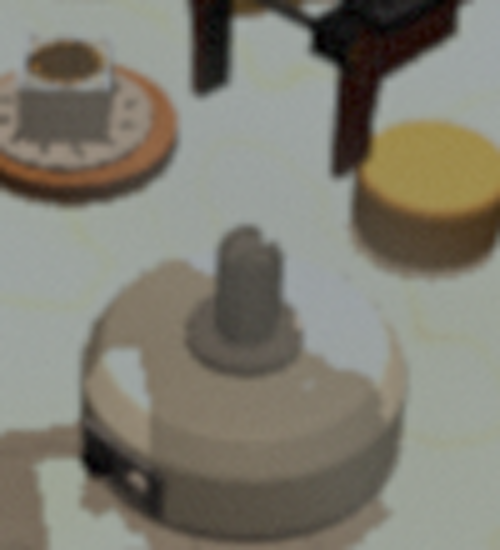

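```bash
python3 - <<'E'
from h import *
o=lo('w8');e=extr('wrist',o)
im=load('w8')
c=im[190:280,240:320];cv2.imwrite('pics/c16.png',cv2.resize(cv2.convertScaleAbs(c,alpha=1.8,beta=0),None,fx=8,fy=6.5,interpolation=cv2.INTER_CUBIC))
a=np.radians(38.6);u=np.array([np.cos(a),np.sin(a)]);v=np.array([-u[1],u[0]])
ax=np.array([584.7,26.2])
for z in (121,126):
    P=[np.r_[ax+u*x+v*y,z] for x in(7.5,21.5) for y in(-5,5)]
    print(z,((proj(e,P)-[240,190])*[8,6.5]).round(0).tolist())
th=np.linspace(0,2*np.pi,13)
print(((proj(e,[np.r_[ax+14*np.array([np.cos(t),np.sin(t)]),138] for t in a+np.array([0,1.57,3.14,-1.57])])-[240,190])*[8,6.5]).round(0).tolist())
print(((proj(e,[np.r_[ax+32*np.array([np.cos(t),np.sin(t)]),78] for t in a+np.array([0,1.57,3.14,-1.57])])-[240,190])*[8,6.5]).round(0).tolist())
E
```

```text
121 [[369.0, 259.0], [262.0, 259.0], [370.0, 141.0], [261.0, 141.0]]
126 [[370.0, 272.0], [261.0, 272.0], [371.0, 152.0], [260.0, 152.0]]
[[316.0, 248.0], [157.0, 372.0], [316.0, 492.0], [475.0, 372.0]]
[[315.0, -19.0], [23.0, 216.0], [315.0, 439.0], [609.0, 216.0]]
```

View pics/c16.png

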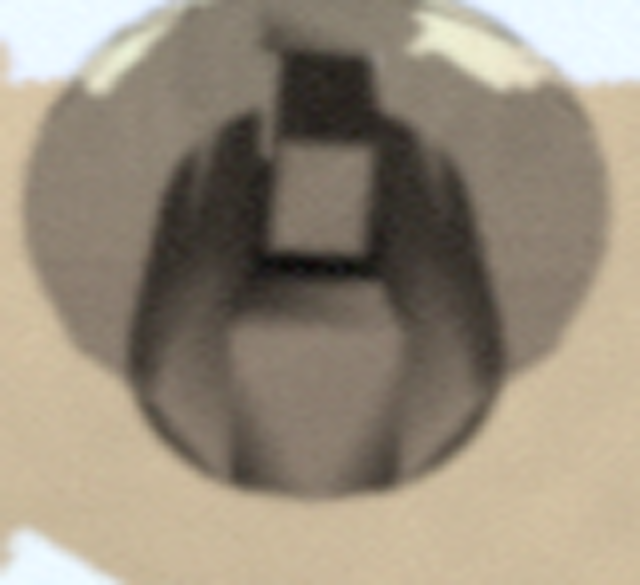

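```bash
python3 -c "
from h import *
plan([482,262,250],38.6,6)"
```

```text
[0, np.float64(-6.5), np.float64(8.6), np.float64(-41.4), np.float64(0.0), np.float64(0.03), np.float64(-0.04)] ,
[0, np.float64(-6.5), np.float64(8.6), np.float64(-41.4), np.float64(0.0), np.float64(0.03), np.float64(-0.04)] ,
[0, np.float64(-6.5), np.float64(8.6), np.float64(-41.4), np.float64(0.0), np.float64(0.03), np.float64(-0.04)] ,
[0, np.float64(-6.5), np.float64(8.6), np.float64(-41.4), np.float64(0.0), np.float64(0.03), np.float64(-0.04)] ,
[0, np.float64(-6.5), np.float64(8.6), np.float64(-41.5), np.float64(0.0), np.float64(0.03), np.float64(-0.04)] ,
[0, np.float64(-6.4), np.float64(8.5), np.float64(-41.5), np.float64(0.0), np.float64(0.03), np.float64(-0.04)] ,
row norm 42.8
```

Emit:
{"name": "apply_moves", "arguments": {"increments": [[0, -6.5, 8.5, -41.5, 0, 0, 0], [0, -6.5, 8.5, -41.5, 0, 0, 0], [0, -6.5, 8.5, -41.5, 0, 0, 0], [0, -6.5, 8.5, -41.5, 0, 0, 0], [0, -6.5, 8.5, -41.5, 0, 0, 0], [0, -6.5, 8.5, -41.5, 0, 0, 0], [0, 0, 0, 0, 0, 0, 0], [0, 0, 0, 0, 0, 0, 0]]}}

```text
t: 16.75
ee_pos: [479.8, 261.6, 246.9]
orientation: [0.699, 1.455, -0.7]
ft_force: [-0.1, -0.4, -0.0]
width: 87.9
```

```bash
python3 st.py; python3 - <<'E'
from h import *
o=snap('w9')
E
```

```text
pos [479.8 261.6 246.9] F tool [ 0.04 -0.33  0.19] M tool [-0.068 -0.022  0.02 ] w 87.9 yaw 38.6
```

View pics/w9.png

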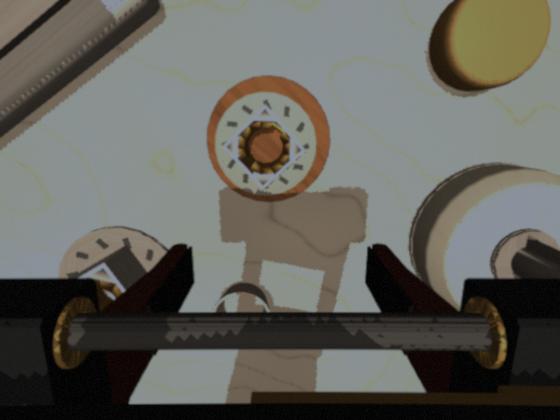

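```bash
python3 - <<'E'
from h import *
im=load('w9')
c=im[95:200,212:322];cv2.imwrite('pics/c17.png',cv2.resize(cv2.convertScaleAbs(c,alpha=1.4,beta=0),None,fx=7,fy=5.7,interpolation=cv2.INTER_CUBIC))
E
```

```text
(no output)
```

View pics/c17.png

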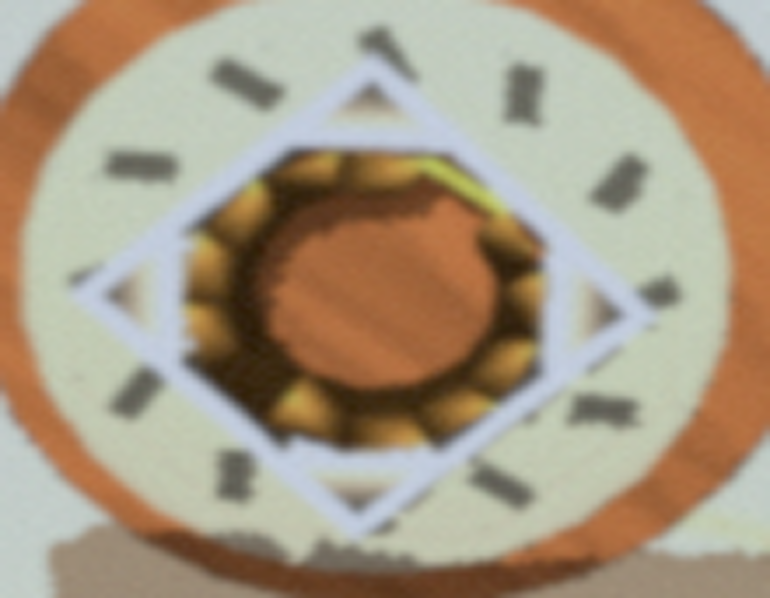

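```bash
python3 - <<'E'
from h import *
im=load('w9').astype(float)
c=im[115:180,232:297]
c=(255*(c/255)**0.45).astype(np.uint8);cv2.imwrite('pics/c18.png',cv2.resize(c,None,fx=9,fy=9,interpolation=cv2.INTER_NEAREST))
E
```

```text
(no output)
```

View pics/c18.png

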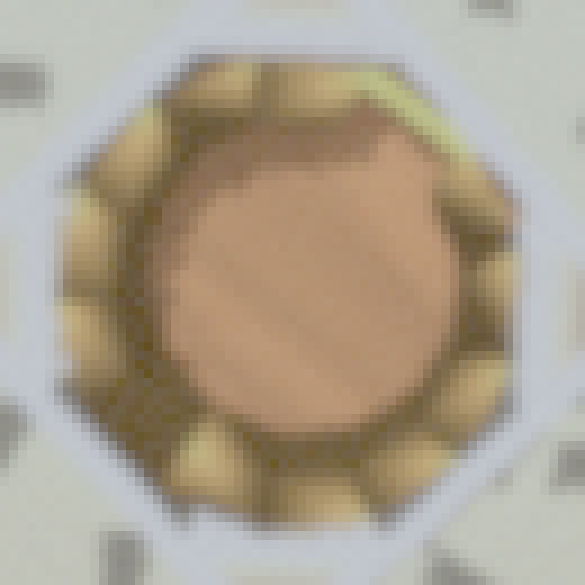

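```bash
python3 - <<'E'
from h import *
o=lo('w9');e=extr('wrist',o)
C=np.array([(370,58),(655,310),(360,532),(72,292)])/[7,5.7]+[212,95]
P=plane(e,C,64);print(P.round(1),P.mean(0));
for i in range(4):
    d=P[(i+1)%4]-P[i];print(np.linalg.norm(d).round(1),np.degrees(np.arctan2(d[1],d[0])).round(1))
c=P.mean(0)
f=lambda q:plane(e,[np.array(q)/9+[232,115]],64)[0]
for q in [(437,190),(372,135),(340,75),(465,150),(400,110)]:
    p=f(q)-c;print(q,np.linalg.norm(p).round(1),np.degrees(np.arctan2(p[1],p[0])).round(1))
a=np.radians(38.6);t=c[:2]-30*np.array([np.cos(a),np.sin(a)]);print(t)
plan([t[0],t[1],105],38.6,6)
E
```

```text
[[538.8 325.8  64. ]
 [531.2 269.6  64. ]
 [475.4 278.1  64. ]
 [483.1 334.7  64. ]] [507.13743135 302.03226941  64.        ]
56.6 -97.7
56.5 171.4
57.1 82.2
56.4 -9.1
(437, 190) 19.6 -16.4
(372, 135) 19.2 10.4
(340, 75) 23.8 24.7
(465, 150) 24.4 -12.4
(400, 110) 22.9 6.8
[483.69181717 283.3158815 ]
[0, np.float64(23.6), np.float64(2.8), np.float64(-2.5), np.float64(-0.0), np.float64(0.0), np.float64(0.0)] ,
[0, np.float64(23.6), np.float64(2.8), np.float64(-2.5), np.float64(-0.0), np.float64(0.0), np.float64(0.0)] ,
[0, np.float64(23.6), np.float64(2.8), np.float64(-2.5), np.float64(-0.0), np.float64(0.0), np.float64(0.0)] ,
[0, np.float64(23.6), np.float64(2.8), np.float64(-2.5), np.float64(-0.0), np.float64(0.0), np.float64(0.0)] ,
[0, np.float64(23.6), np.float64(2.8), np.float64(-2.5), np.float64(-0.0), np.float64(0.0), np.float64(0.0)] ,
[0, np.float64(23.6), np.float64(2.8), np.float64(-2.5), np.float64(-0.0), np.float64(0.0), np.float64(0.0)] ,
row norm 23.9
```

```bash
python3 - <<'E'
from h import *
plan([503,274,105],81.7,6)
E
```

```text
[0, np.float64(23.6), np.float64(4.3), np.float64(0.7), np.float64(-7.18), np.float64(-0.0), np.float64(0.01)] ,
[0, np.float64(23.6), np.float64(4.2), np.float64(1.3), np.float64(-7.18), np.float64(-0.0), np.float64(0.01)] ,
[0, np.float64(23.6), np.float64(4.0), np.float64(1.8), np.float64(-7.18), np.float64(-0.0), np.float64(0.01)] ,
[0, np.float64(23.6), np.float64(3.8), np.float64(2.3), np.float64(-7.18), np.float64(-0.0), np.float64(0.01)] ,
[0, np.float64(23.6), np.float64(3.4), np.float64(2.7), np.float64(-7.18), np.float64(-0.0), np.float64(0.01)] ,
[0, np.float64(23.6), np.float64(3.1), np.float64(3.1), np.float64(-7.18), np.float64(-0.0), np.float64(0.01)] ,
row norm 24.1
```

Emit:
{"name": "apply_moves", "arguments": {"increments": [[0, 23.5, 4.5, 0.5, -7.2, 0, 0], [0, 23.5, 4, 1.5, -7.2, 0, 0], [0, 23.5, 4, 2, -7.2, 0, 0], [0, 23.5, 4, 2, -7.2, 0, 0], [0, 23.5, 3.5, 2.5, -7.2, 0, 0], [0, 23.5, 3, 3, -7.1, 0, 0], [0, 0, 0, 0, 0, 0, 0], [0, 0, 0, 0, 0, 0, 0]]}}

```text
t: 17.8
ee_pos: [503.1, 274.4, 106.6]
orientation: [0.116, 1.567, -0.116]
ft_force: [0.5, -1.6, -0.2]
width: 87.7
```

```bash
python3 st.py; python3 - <<'E'
from h import *
o=snap('w10');e=extr('wrist',o)
im=load('w10')
p=proj(e,[[507.1,302,64]])[0];print(p)
x,y=int(p[0])-70,int(p[1])-60
print(x,y)
c=im[y:y+120,x:x+140].astype(float)
c=(255*(c/255)**0.6).astype(np.uint8);cv2.imwrite('pics/c19.png',cv2.resize(c,None,fx=5,fy=5,interpolation=cv2.INTER_CUBIC))
E
```

```text
pos [503.1 274.4 106.6] F tool [ 0.23 -1.53  0.72] M tool [-0.011 -0.15  -0.026] w 87.7 yaw 81.5
[277.96173678 196.26781412]
207 136
```

View pics/c19.png

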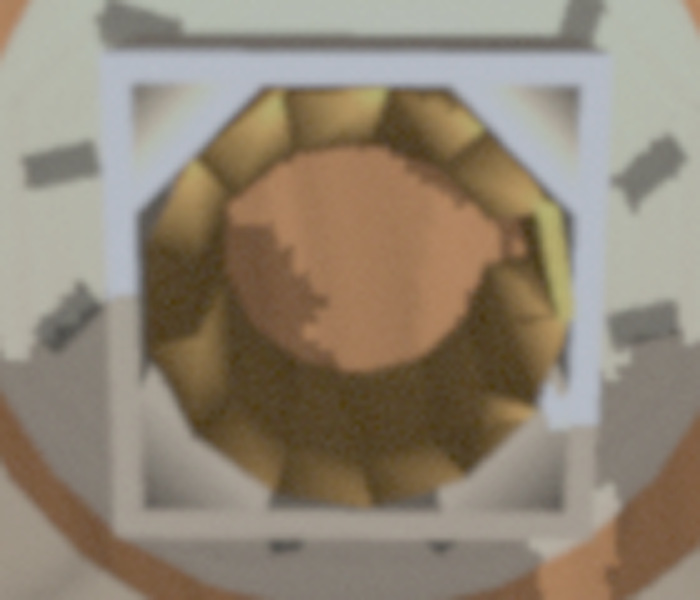

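```bash
python3 - <<'E'
from h import *
o=lo('w10');e=extr('wrist',o)
f=lambda q,z=64:plane(e,np.array(q,float)/5+[207,136],z)
P=f([(103,50),(612,50),(590,538),(118,535)]);c=P.mean(0);print(P.round(1),c)
for i in range(4):
    d=P[(i+1)%4]-P[i];print(np.linalg.norm(d).round(1),np.degrees(np.arctan2(d[1],d[0])).round(1))
for q in [(553,203),(572,310),(562,256),(500,250),(490,265),(500,195)]:
    p=f([q])[0]-c;print(q,np.linalg.norm(p).round(1),np.degrees(np.arctan2(p[1],p[0])).round(1))
d=f([(553,203)])[0]-f([(572,310)])[0];print(np.linalg.norm(d),np.degrees(np.arctan2(d[1],d[0]))-90)
E
```

```text
[[483.2 335.   64. ]
 [540.3 326.5  64. ]
 [531.1 268.5  64. ]
 [474.1 277.5  64. ]] [507.19191748 301.86200743  64.        ]
57.8 -8.5
58.7 -99.0
57.7 171.1
58.3 81.1
(553, 203) 25.8 18.7
(572, 310) 25.6 -10.6
(562, 256) 24.8 4.4
(500, 250) 18.0 11.8
(490, 265) 16.4 7.3
(500, 195) 21.0 28.7
12.973412999158977 3.072613054397067
```

Emit:
{"name": "apply_moves", "arguments": {"increments": [[0, 0, 14, 0, 0, 0, 0], [0, 0, 14, 0, 0, 0, 0], [0, 15, 0, 0, 0, 0, 0], [0, 25, 0, 0, 0, 0, 0], [0, 22.5, 0, 0, 0, 0, 0], [100, 0, 0, 0, 0, 0, 0], [255, 0, 0, 0, 0, 0, 0], [255, 0, 0, 0, 0, 0, 0]]}}

```text
t: 18.85
ee_pos: [507.2, 303.1, 44.5]
orientation: [0.114, 1.567, -0.113]
ft_force: [-0.2, 0.4, 0.0]
width: 61.5
```

Emit:
{"name": "apply_moves", "arguments": {"increments": [[255, 0, 0, 0, 0, 0, 0], [255, 0, 0, 0, 0, 0, 0], [255, 0, 0, 0, 0, 0, 0], [255, -3, 0, 0, 0, 0, 0], [255, -8, 0, 0, 0, 0, 0], [255, -15, 0, 0, 0, 0, 0], [255, -30, 0, 0, 0, 0, 0], [255, -30, 0, 0, 0, 0, 0]]}}

```text
t: 19.85
ee_pos: [506.6, 302.7, 131.2]
orientation: [0.114, 1.568, -0.114]
ft_force: [0.4, -0.4, -4.6]
width: 58.1
```

```bash
python3 st.py; python3 - <<'E'
from h import *
o=snap('w11')
save('t11',get_image('wrist')[60:400])
E
```

```text
pos [506.6 302.7 131.2] F tool [ 4.56 -0.35  0.5 ] M tool [ 0.002 -0.108  0.037] w 58.1 yaw 81.7
```

View pics/w11.png

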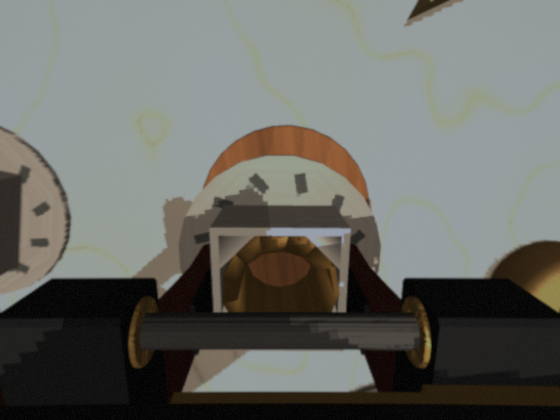

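```bash
python3 - <<'E'
from h import *
im=load('w11')
c=im[190:320,190:370].astype(float);c=(255*(c/255)**0.6).astype(np.uint8);cv2.imwrite('pics/c20.png',cv2.resize(c,None,fx=4,fy=4,interpolation=cv2.INTER_CUBIC))
o=lo('w11');e=extr('wrist',o);Rt=R.from_rotvec(o['orientation']).as_matrix();T=np.array(o['ee_pos'])
for y in (29,28,27,26): 
  print(y,proj(e,[T+Rt@np.array([-19.5,y,s]) for s in(-29,29)]).round(1).tolist())
E
```

```text
29 [[207.7, 224.6], [348.0, 224.4]]
28 [[207.8, 226.9], [347.8, 226.8]]
27 [[208.0, 229.2], [347.7, 229.1]]
26 [[208.1, 231.5], [347.6, 231.4]]
```

View pics/c20.png

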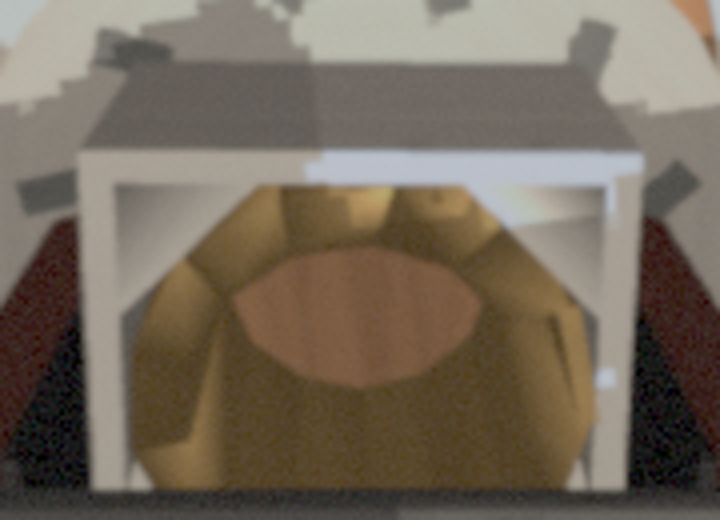

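```bash
python3 - <<'E'
from h import *
o=status.get_obs();p=np.array(o['ee_pos']);p[2]=190
plan([583.9,27.6,183],116.4,7,pcmd=p,g=255)
E
```

```text
[255, np.float64(0.9), np.float64(-37.5), np.float64(16.3), np.float64(-4.96), np.float64(0.05), np.float64(-0.02)] ,
[255, np.float64(0.9), np.float64(-38.8), np.float64(13.0), np.float64(-4.96), np.float64(0.05), np.float64(-0.02)] ,
[255, np.float64(0.9), np.float64(-39.8), np.float64(9.6), np.float64(-4.96), np.float64(0.05), np.float64(-0.02)] ,
[255, np.float64(0.9), np.float64(-40.4), np.float64(6.1), np.float64(-4.96), np.float64(0.05), np.float64(-0.02)] ,
[255, np.float64(0.9), np.float64(-40.8), np.float64(2.6), np.float64(-4.96), np.float64(0.05), np.float64(-0.02)] ,
[255, np.float64(1.0), np.float64(-40.9), np.float64(-0.9), np.float64(-4.96), np.float64(0.05), np.float64(-0.02)] ,
[255, np.float64(1.0), np.float64(-40.7), np.float64(-4.5), np.float64(-4.96), np.float64(0.05), np.float64(-0.02)] ,
row norm 40.9
```

Emit:
{"name": "apply_moves", "arguments": {"increments": [[255, -15, 0, 0, 0, 0, 0], [255, -25, 0, 0, 0, 0, 0], [255, -18.8, 0, 0, 0, 0, 0], [255, 0, 0, 0, 0, 0, 0], [255, 0, 0, 0, 0, 0, 0], [255, 0, 0, 0, 0, 0, 0], [255, 0, 0, 0, 0, 0, 0], [255, 0, 0, 0, 0, 0, 0]]}}

```text
t: 20.95
ee_pos: [506.5, 302.7, 188.1]
orientation: [0.113, 1.568, -0.114]
ft_force: [-0.3, 0.0, -3.3]
width: 57.6
```

Emit:
{"name": "apply_moves", "arguments": {"increments": [[255, 0, -37.5, 16.5, -5, 0, 0], [255, 1, -39, 13, -5, 0, 0], [255, 1, -40, 9.5, -5, 0, 0], [255, 1, -40.5, 6, -5, 0, 0], [255, 1, -41, 2.5, -5, 0, 0], [255, 1, -41, -1, -5, 0, 0], [255, 1, -40.5, -4.5, -4.7, 0, 0], [255, 0, 0, 0, 0, 0, 0]]}}

```text
t: 21.95
ee_pos: [582.8, 23.5, 182.4]
orientation: [-0.36, 1.54, 0.359]
ft_force: [-0.9, -0.9, -3.7]
width: 57.5
```

Emit:
{"name": "apply_moves", "arguments": {"increments": [[255, 0, 0, 0, 0, 0, 0], [255, 0, 0, 0, 0, 0, 0], [255, 0, 0, 0, 0, 0, 0], [255, 0, 0, 0, 0, 0, 0], [255, 0, 0, 0, 0, 0, 0], [255, 0, 0, 0, 0, 0, 0], [255, 0, 0, 0, 0, 0, 0], [255, 0, 0, 0, 0, 0, 0]]}}

```text
t: 22.95
ee_pos: [582.1, 25.8, 182.5]
orientation: [-0.361, 1.54, 0.361]
ft_force: [-0.3, 0.1, -3.7]
width: 58.1
```

```bash
python3 st.py; python3 - <<'E'
from h import *
o=snap('w12',('wrist','side'))
im=load('w12')
c=im[190:320,190:370].astype(float);c=(255*(c/255)**0.5).astype(np.uint8);cv2.imwrite('pics/c21.png',cv2.resize(c,None,fx=4,fy=4,interpolation=cv2.INTER_CUBIC))
c=load('w12side')[130:270,260:380].astype(float);c=(255*(c/255)**0.6).astype(np.uint8)
cv2.imwrite('pics/c22.png',cv2.resize(c,None,fx=4,fy=4,interpolation=cv2.INTER_CUBIC))
E
```

```text
pos [582.1  25.8 182.5] F tool [ 3.68  0.22 -0.2 ] M tool [-0.004 -0.092 -0.055] w 58.1 yaw 116.4
```

View pics/c21.png

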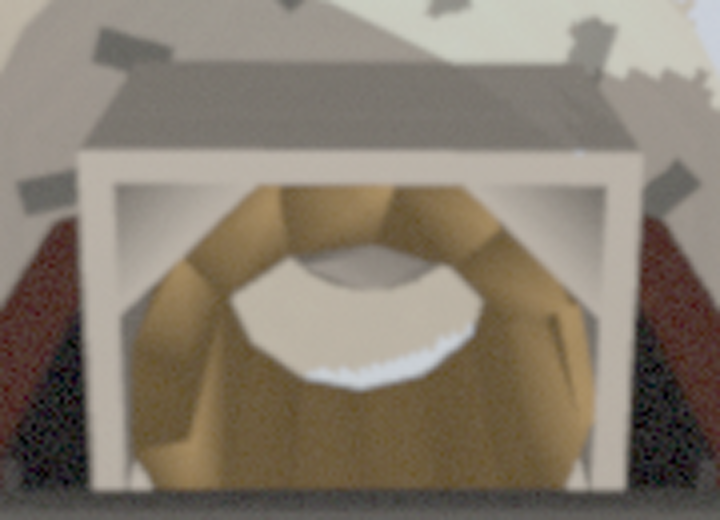

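View pics/c22.png

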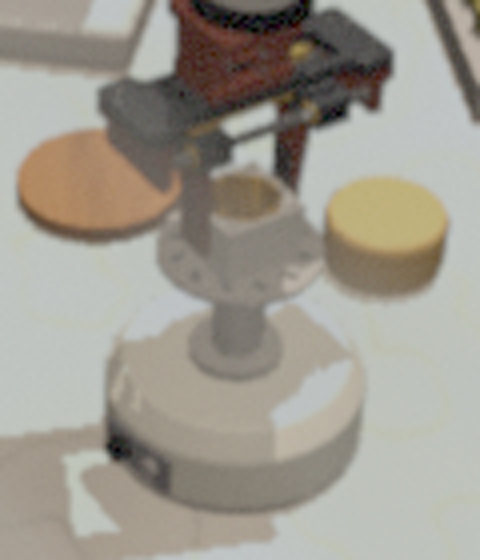

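Emit:
{"name": "apply_moves", "arguments": {"increments": [[255, 0, 0.8, 2.4, 0, 0, 0], [255, 5, 0, 0, 0, 0, 0], [255, 5, 0, 0, 0, 0, 0], [255, 4, 0, 0, 0, 0, 0], [255, 3, 0, 0, 0, 0, 0], [255, 3, 0, 0, 0, 0, 0], [255, 0, 0, 0, 0, 0, 0], [255, 0, 0, 0, 0, 0, 0]]}}

```text
t: 24.05
ee_pos: [584.0, 27.6, 162.6]
orientation: [-0.361, 1.54, 0.361]
ft_force: [0.0, 0.1, -3.5]
width: 57.9
```

```bash
python3 st.py; python3 - <<'E'
from h import *
o=snap('w13')
im=load('w13')
c=im[190:320,190:370].astype(float);c=(255*(c/255)**0.5).astype(np.uint8);cv2.imwrite('pics/c23.png',cv2.resize(c,None,fx=4,fy=4,interpolation=cv2.INTER_CUBIC))
E
```

```text
pos [584.   27.6 162.6] F tool [3.53 0.08 0.07] M tool [-0.001 -0.056 -0.026] w 57.9 yaw 116.4
```

View pics/c23.png

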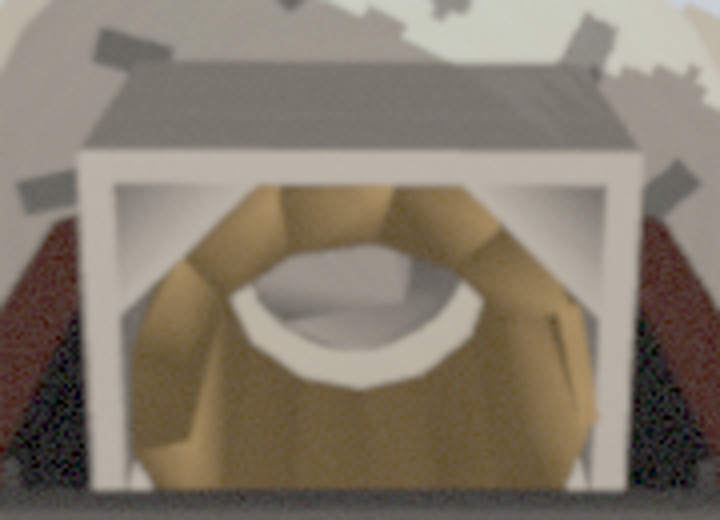

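Emit:
{"name": "apply_moves", "arguments": {"increments": [[255, 2, 0, 0, 0, 0, 0], [255, 2, 0, 0, 0, 0, 0], [255, 2, 0, 0, 0, 0, 0], [255, 2, 0, 0, 0, 0, 0], [255, 2, 0, 0, 0, 0, 0], [255, 0, 0, 0, 0, 0, 0], [255, 0, 0, 0, 0, 0, 0], [255, 0, 0, 0, 0, 0, 0]]}}

```text
t: 25.1
ee_pos: [584.0, 27.6, 152.6]
orientation: [-0.361, 1.54, 0.361]
ft_force: [0.3, 0.1, -3.7]
width: 58.1
```

```bash
python3 st.py
```

```text
pos [584.   27.6 152.6] F tool [ 3.68 -0.09  0.31] M tool [-0.042 -0.126 -0.092] w 58.1 yaw 116.4
```

Emit:
{"name": "apply_moves", "arguments": {"increments": [[255, 1.5, 0, 0, 0, 0, 0], [255, 1.5, 0, 0, 0, 0, 0], [255, 1, 0, 0, 0, 0, 0], [255, 1, 0, 0, 0, 0, 0], [255, 0.5, 0, 0, 0, 0, 0], [255, 0.5, 0, 0, 0, 0, 0], [255, 0, 0, 0, 0, 0, 0], [255, 0, 0, 0, 0, 0, 0]]}}

```text
t: 26.1
ee_pos: [583.9, 27.6, 146.5]
orientation: [-0.361, 1.54, 0.361]
ft_force: [0.7, -0.2, -3.6]
width: 57.9
```

```bash
python3 st.py
```

```text
pos [583.9  27.6 146.5] F tool [ 3.63 -0.51  0.56] M tool [-0.034 -0.009 -0.08 ] w 57.9 yaw 116.4
```

No contact yet, at about the key's top; continue gently.

Emit:
{"name": "apply_moves", "arguments": {"increments": [[255, 0.5, 0, 0, 0, 0, 0], [255, 0.5, 0, 0, 0, 0, 0], [255, 0.5, 0, 0, 0, 0, 0], [255, 0.5, 0, 0, 0, 0, 0], [255, 0.5, 0, 0, 0, 0, 0], [255, 0.5, 0, 0, 0, 0, 0], [255, 0, 0, 0, 0, 0, 0], [255, 0, 0, 0, 0, 0, 0]]}}

```text
t: 27.1
ee_pos: [583.9, 27.6, 143.5]
orientation: [-0.361, 1.54, 0.361]
ft_force: [-0.8, -0.3, -3.1]
width: 57.8
```

```bash
python3 st.py
```

```text
pos [583.9  27.6 143.5] F tool [ 3.05  0.12 -0.86] M tool [-0.003 -0.092 -0.053] w 57.8 yaw 116.4
```

Emit:
{"name": "apply_moves", "arguments": {"increments": [[255, 0.8, 0, 0, 0, 0, 0], [255, 0.8, 0, 0, 0, 0, 0], [255, 0.8, 0, 0, 0, 0, 0], [255, 0.8, 0, 0, 0, 0, 0], [255, 0.8, 0, 0, 0, 0, 0], [255, 1, 0, 0, 0, 0, 0], [255, 1, 0, 0, 0, 0, 0], [255, 0, 0, 0, 0, 0, 0]]}}

```text
t: 28.1
ee_pos: [583.8, 27.6, 137.4]
orientation: [-0.361, 1.541, 0.362]
ft_force: [0.4, 0.1, -4.0]
width: 57.8
```

```bash
python3 st.py
```

```text
pos [583.8  27.6 137.4] F tool [ 4.05 -0.13  0.39] M tool [-0.017 -0.049 -0.04 ] w 57.8 yaw 116.4
```

Emit:
{"name": "apply_moves", "arguments": {"increments": [[255, 2, 0, 0, 0, 0, 0], [255, 2, 0, 0, 0, 0, 0], [255, 2, 0, 0, 0, 0, 0], [255, 2, 0, 0, 0, 0, 0], [255, 2, 0, 0, 0, 0, 0], [255, 2, 0, 0, 0, 0, 0], [255, 2, 0, 0, 0, 0, 0], [255, 0, 0, 0, 0, 0, 0]]}}

```text
t: 29.1
ee_pos: [583.8, 27.6, 123.3]
orientation: [-0.361, 1.541, 0.362]
ft_force: [-0.8, 0.7, -4.1]
width: 57.9
```

```bash
python3 st.py
```

```text
pos [583.8  27.6 123.3] F tool [ 4.08  0.95 -0.39] M tool [-0.014 -0.074 -0.054] w 57.9 yaw 116.4
```

Emit:
{"name": "apply_moves", "arguments": {"increments": [[255, 2, 0, 0, 0, 0, 0], [255, 2, 0, 0, 0, 0, 0], [255, 2, 0, 0, 0, 0, 0], [255, 2, 0, 0, 0, 0, 0], [255, 2, 0, 0, 0, 0, 0], [255, 2, 0, 0, 0, 0, 0], [255, 2, 0, 0, 0, 0, 0], [255, 0, 0, 0, 0, 0, 0]]}}

```text
t: 30.1
ee_pos: [583.8, 27.6, 109.3]
orientation: [-0.361, 1.541, 0.362]
ft_force: [0.4, 0.0, -4.5]
width: 57.8
```

```bash
python3 st.py
```

```text
pos [583.8  27.6 109.3] F tool [ 4.45 -0.15  0.4 ] M tool [-0.023 -0.097 -0.095] w 57.8 yaw 116.4
```

Almost home (expected TCP ≈104.5). Fine steps to the shoulder.

Emit:
{"name": "apply_moves", "arguments": {"increments": [[255, 1, 0, 0, 0, 0, 0], [255, 1, 0, 0, 0, 0, 0], [255, 1, 0, 0, 0, 0, 0], [255, 0.5, 0, 0, 0, 0, 0], [255, 0.5, 0, 0, 0, 0, 0], [255, 0.3, 0, 0, 0, 0, 0], [255, 0, 0, 0, 0, 0, 0], [255, 0, 0, 0, 0, 0, 0]]}}

```text
t: 31.1
ee_pos: [583.9, 27.6, 105.2]
orientation: [-0.361, 1.54, 0.361]
ft_force: [-0.1, 0.1, -3.9]
width: 58.2
```

```bash
python3 st.py
```

```text
pos [583.9  27.6 105.2] F tool [ 3.9   0.14 -0.04] M tool [-0.009 -0.059 -0.073] w 58.2 yaw 116.4
```

Emit:
{"name": "apply_moves", "arguments": {"increments": [[255, 0.4, 0, 0, 0, 0, 0], [255, 0.4, 0, 0, 0, 0, 0], [255, 0, 0, 0, 0, 0, 0], [255, 0, 0, 0, 0, 0, 0], [150, 0, 0, 0, 0, 0, 0], [0, 0, 0, 0, 0, 0, 0], [0, 0, 0, 0, 0, 0, 0], [0, 0, 0, 0, 0, 0, 0]]}}

```text
t: 32.1
ee_pos: [584.2, 27.7, 104.5]
orientation: [-0.362, 1.54, 0.361]
ft_force: [-0.1, 0.4, -0.5]
width: 84.3
```

```bash
python3 st.py
```

```text
pos [584.2  27.7 104.5] F tool [0.5  0.39 0.11] M tool [ 0.059 -0.016 -0.127] w 84.3 yaw 116.4
```

Released. Lift straight up and check.

Emit:
{"name": "apply_moves", "arguments": {"increments": [[0, -5, 0, 0, 0, 0, 0], [0, -15, 0, 0, 0, 0, 0], [0, -30, 0, 0, 0, 0, 0], [0, -30, 0, 0, 0, 0, 0], [0, -30, 0, 0, 0, 0, 0], [0, -20, -20, 0, 0, 0, 0], [0, 0, -20, 0, 0, 0, 0], [0, 0, 0, 0, 0, 0, 0]]}}

```text
t: 33.1
ee_pos: [601.9, -9.4, 234.1]
orientation: [-0.36, 1.541, 0.36]
ft_force: [-0.1, 0.3, -0.4]
width: 87.9
```

```bash
python3 st.py; python3 - <<'E'
from h import *
o=snap('w14',('wrist','side'));e=extr('wrist',o)
im=load('w14');p=proj(e,[[584.5,26.4,124]])[0];x,y=int(p[0])-70,int(p[1])-60;print(x,y)
c=im[y:y+120,x:x+140].astype(float);c=(255*(c/255)**0.6).astype(np.uint8);cv2.imwrite('pics/c24.png',cv2.resize(c,None,fx=5,fy=5,interpolation=cv2.INTER_CUBIC))
c=load('w14side')[130:270,260:380].astype(float);c=(255*(c/255)**0.6).astype(np.uint8)
cv2.imwrite('pics/c25.png',cv2.resize(c,None,fx=4,fy=4,interpolation=cv2.INTER_CUBIC))
E
```

```text
pos [601.9  -9.4 234.1] F tool [0.38 0.26 0.05] M tool [ 0.043 -0.101 -0.057] w 87.9 yaw 116.3
208 102
```

View pics/c24.png

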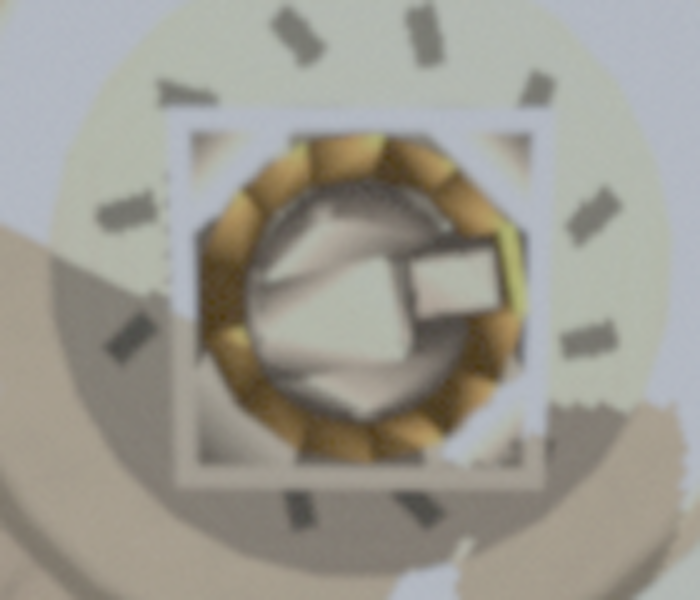

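View pics/c25.png

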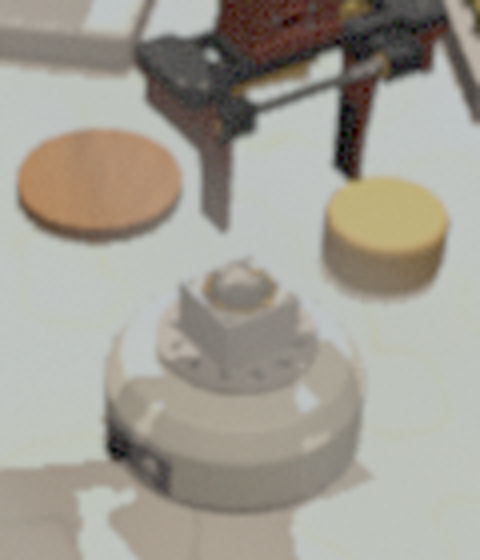

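```bash
python3 - <<'E'
from h import *
o=lo('w14');e=extr('wrist',o)
P=plane(e,np.array([(165,110),(555,108),(547,488),(178,490)])/5+[208,102],124);print(P.mean(0),[np.linalg.norm(P[i]-P[i-1]).round(1) for i in range(4)])
from workcell import close_job
print(close_job())
E
```

```text
[585.66321309  26.64723206 124.        ] [np.float64(58.2), np.float64(58.4), np.float64(58.2), np.float64(58.5)]
the job is handed in; nothing more can be done
None
```

The shredder is refitted and the job was handed in at about 33 s of the 72 s allowed. The hand-in gave no verdict, so what follows rests on my own checks.

- **Key:** I took it from the stand and lowered it into the slot, feeling the slot floor at about 6 N. I let go with about 31 mm of it in the slot, and it slid home. The wrist picture then matched a key top at z 121 mm, which is fully home.
- **Disc:** I used the smaller disc, from the round board. I read its keyway direction from a close picture and lowered the disc already turned to it. It went over the key at the first try with no measurable contact force, so no search by turning was needed, and it settled on the shoulder at the expected height. I then released it and backed the arm away.
- **Last checks:** The final wrist picture shows the key inside the keyway. The boss measures 58.2–58.5 mm across at its home height, against a nominal 58 mm, so the disc is seated. Its measured centre is about 1.2 mm from my estimate of the shaft axis, within camera accuracy and the 3 mm limit.
- **Not measured:** I did not measure the positions of the things to be left alone. The arm sensed no contact outside the planned ones.

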